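# Pull the two blue-capped case vials from a crowded rack

### The job

Take the two blue-capped vials out of the crowded rack, reaching in through the gaps between their neighbours, and stand them upright in the steel tray in front of the spectrometer, one in each bay. Keep them roughly upright on the way, and do not disturb or press on the black-capped vials, nor shove the bottles and the jar.

Things in the scene. Friction and masses are not known exactly. Their poses are not given: they have to be found in the camera images.
- rack_a: White plastic rack block, 100 x 100 x 20 mm, fixed to the bench, with 3 x 3 round pockets 28 mm apart (the middle one at the block's centre), each 14 mm deep and 16.8 mm wide, so a vial stands with its underside 6 mm above the bench and 31 mm of it above the block's top. Holds both blue-capped vials and four black-capped ones; three pockets are empty. Origin: centre of the underside; x and y along the rows of pockets. It may stand turned any way round.
- rack_b: A second block of the same kind, with five black-capped vials. Origin as for rack_a.
- tray: Shallow steel tray, 84 mm (x) by 144 mm (y), fixed; rim and middle divider 12 mm high, 3 mm thick; floor 3 mm above the bench. Divider along x: two black-lined bays, 78 x 67.5 mm inside, centred at y = +35 and -35 mm. A lip sticks out 9 mm at each y end. The spectrometer's tall white housing begins a few centimetres behind it (+x). Origin: centre of the underside.
- blue_1: Blue-capped screw-cap glass vial, 15 mm diameter, 45 mm tall, cap is the top 10 mm; origin at the centre of its underside, z up the vial. About 12 to 20 g. Wanted. One of the two stands in the middle pocket of rack_a, the other in a pocket beside it.
- blue_2: Blue-capped screw-cap glass vial, 15 mm diameter, 45 mm tall, cap is the top 10 mm; origin at the centre of its underside, z up the vial. About 12 to 20 g. Wanted. One of the two stands in the middle pocket of rack_a, the other in a pocket beside it.
- black_1: Black-capped screw-cap glass vial, 15 mm diameter, 45 mm tall, cap is the top 10 mm; origin at the centre of its underside, z up the vial. Stands in rack_a, near the blue ones. Leave alone.
- black_2: Black-capped screw-cap glass vial, 15 mm diameter, 45 mm tall, cap is the top 10 mm; origin at the centre of its underside, z up the vial. Stands in rack_a, near the blue ones. Leave alone.
- black_3: Black-capped screw-cap glass vial, 15 mm diameter, 45 mm tall, cap is the top 10 mm; origin at the centre of its underside, z up the vial. Stands in rack_a, near the blue ones. Leave alone.
- black_4: Black-capped screw-cap glass vial, 15 mm diameter, 45 mm tall, cap is the top 10 mm; origin at the centre of its underside, z up the vial. Stands in rack_a, near the blue ones. Leave alone.
- black_5: Black-capped screw-cap glass vial, 15 mm diameter, 45 mm tall, cap is the top 10 mm; origin at the centre of its underside, z up the vial. Stands in rack_b. Leave alone.
- black_6: Black-capped screw-cap glass vial, 15 mm diameter, 45 mm tall, cap is the top 10 mm; origin at the centre of its underside, z up the vial. Stands in rack_b. Leave alone.
- black_7: Black-capped screw-cap glass vial, 15 mm diameter, 45 mm tall, cap is the top 10 mm; origin at the centre of its underside, z up the vial. Stands in rack_b. Leave alone.
- black_8: Black-capped screw-cap glass vial, 15 mm diameter, 45 mm tall, cap is the top 10 mm; origin at the centre of its underside, z up the vial. Stands in rack_b. Leave alone.
- black_9: Black-capped screw-cap glass vial, 15 mm diameter, 45 mm tall, cap is the top 10 mm; origin at the centre of its underside, z up the vial. Stands in rack_b. Leave alone.
- standard_bottle: White bottle with a red cap, 48 mm diameter, 110 mm tall, loose, to the left of the tray; origin at the centre of its underside.
- jar_white: White-lidded sample jar, 58 mm diameter, 62 mm tall, loose, at the front between the tray and the racks; origin at the centre of its underside.
- amber_bottle: Amber bottle with a white cap, 60 mm diameter, 135 mm tall, loose, far to the left; origin at the centre of its underside.

How it is judged:
At the end, for the whole second after the job is handed in: Both blue-capped vials stand on the tray's floor, one in each bay, upright within 7 degrees and at rest; every black-capped vial is within 10 mm of where it was (z of each of blue_1, blue_2 in the frame of tray below 0.008 m and angle between each of blue_1, blue_2's own z axis and vertical below 0.12 rad and linear speed of each of blue_1, blue_2 below 0.02 m/s and angular speed of each of blue_1, blue_2 below 0.3 rad/s and ((x of blue_1 in the frame of tray between -0.036 and 0.036 m and y of blue_1 in the frame of tray between 0.007 and 0.066 m and x of blue_2 in the frame of tray between -0.036 and 0.036 m and y of blue_2 in the frame of tray between -0.066 and -0.007 m) or (x of blue_1 in the frame of tray between -0.036 and 0.036 m and y of blue_1 in the frame of tray between -0.066 and -0.007 m and x of blue_2 in the frame of tray between -0.036 and 0.036 m and y of blue_2 in the frame of tray between 0.007 and 0.066 m)) and distance of each of black_1, black_2, black_3, black_4, black_5, black_6, black_7, black_8, black_9 from where it was at the start of the episode below 0.01 m); the robot touches nothing.
It fails at once if a black-capped vial is moved more than 10 mm or tipped more than 14 degrees (distance of any of black_1, black_2, black_3, black_4, black_5, black_6, black_7, black_8, black_9 from where it was at the start of the episode above 0.01 m or angle between any of black_1, black_2, black_3, black_4, black_5, black_6, black_7, black_8, black_9's own z axis and vertical above 0.25 rad).
It fails at once if the robot presses on a black-capped vial with more than 6 N (contact force between any of the fingers, the arm and black_1 above 6 N or contact force between any of the fingers, the arm and black_2 above 6 N or contact force between any of the fingers, the arm and black_3 above 6 N or contact force between any of the fingers, the arm and black_4 above 6 N or contact force between any of the fingers, the arm and black_5 above 6 N or contact force between any of the fingers, the arm and black_6 above 6 N or contact force between any of the fingers, the arm and black_7 above 6 N or contact force between any of the fingers, the arm and black_8 above 6 N or contact force between any of the fingers, the arm and black_9 above 6 N).
It fails at once if a blue-capped vial is tipped more than 55 degrees (angle between any of blue_1, blue_2's own z axis and vertical above 0.96 rad).
It fails at once if a bottle or jar is shoved more than 20 mm or tipped (distance of any of standard_bottle, jar_white, amber_bottle from where it was at the start of the episode above 0.02 m or angle between any of standard_bottle, jar_white, amber_bottle's own z axis and vertical above 0.25 rad).
It also fails if it takes over 64 s, if anything falls off the work surface, if the arm or the gripper's body presses on something with over 40 N, if the wrist force passes 120 N, or if a joint passes its speed limit or range.

### The arm

A 7-joint arm with a two-finger parallel gripper is mounted at the origin on a cart in front of the work surface, level with it; the furniture and walls round the work are solid. World frame = base frame: x ahead of the robot, y to its left, z up, the work surface at z = 0. Lengths are in m, angles in rad, forces in N, time in s.
With the tool pointing down it reaches from about 0.425 to 0.875 m from the base axis. Payload 4.7 kg.
Tool frame: the origin (TCP) lies midway between the tips of the shut fingers; the grasp point (between the pads) lies 19 mm behind it; x points along the fingers, z is the direction in which the jaws open and shut, and the axes are right-handed (so a half turn about x gives the same grasp; the last joint's range is limited). The gripper opens to 87 mm and grips with 3 to 60 N. Pads are 19 mm wide; open, the fingers measure 117 mm over their backs; the gripper's body (75 mm by 190 mm) begins 51 mm behind the grasp point.
Start: joints at [-1.091, 0.321, -0.07, 1.45, 0.023, 1.371, -0.057], TCP at [0.292, 0.581, 0.191] pointing down, gripper open.
Joint ranges: [-2.86, 2.86], [-0.3, 2.09], [-1.38, 1.24], [0.06, 2.45], [-1.56, 4.7], [0.09, 2.05], [-2.69, 2.69]. Speed limits (rad/s): [2.57, 2.57, 3.14, 3.14, 3.14, 3.14, 3.14].

### API

Orientations are given as a rotation vector (axis times angle).
In Python, from bench import ctrl gives the robot as it stands.
- The arm moves only by the shell command python3 -m pendant 'ROWS' [OPENING] [FORCE]. ROWS is JSON, a list of rows, each an object with "travel": the shift along the tool's x, y, z in m, a list of three; "twist": the turn about the tool's x in rad. In form: [{"travel": [x, y, z], "twist": twist}, ...]. A call has 1 to 10 rows; each row is the pose to reach, as a shift and turn from the pose measured when the call began, along the tool's axes at that moment; what a row does not reach only later rows make up. A row lasts 1/8 s, in which the tool goes at most 62.5 mm and 10.7 degrees, less where a joint would pass 70% of its speed; a pose out of reach is approached as far as the arm can. A call with a gripper value outside its range is refused whole. OPENING is the opening, from -1 (shut) to 1 (fully open), so that 0 is half open, set as the call begins (- or left out, the last holds). The fingers move at their own pace and stop on an object; FORCE is the grip in N (left out, the last holds). Time passes only in rows, so rows that repeat a pose let the fingers close. It gives the time, the measured TCP pose, the force and the opening at its end, in the units of the state.
- ctrl.get_state(): the state, without advancing time (a new reading comes with each control period).
- ctrl.get_image(name): name is "scene" or "side" or "wrist"; returns the picture (480x640x3 uint8, red, green, blue); there is no depth.
- ctrl.camera_model(name): a dict with "K" (3x3 intrinsics, pixels), "rvec" (rotation vector, rad) and "tvec" (3), from world to camera coordinates, as OpenCV has them; the wrist camera has in their place "T_tool_cam" (4x4, takes a point from camera to tool coordinates, whose origin is the TCP and whose axes are the tool frame's). Camera axes: x right, y down, z forward; pixel columns grow to the right and rows downward; lengths in m; the calibration is good to about 2 mm. A picture is of the moment at which its call begins: read the wrist's pose just before it. camera_model takes no time and is no camera call.
- ctrl.close_job(): hands the job in, once; it reports no verdict.
The state is a dict: "time": time; "joint_positions": joint angles; "qd": joint speeds; "joint_torque": joint torques, N m; "position": TCP position; "tool_rot": TCP orientation; "ft_force": force on the tool from outside, world axes, zero at the start; "torque": the same for the moment, N m; "grip_width": opening from 0.0 (shut) to 1.0 (fully open).
Only numpy, scipy, OpenCV 4.12 (cv2) and the standard library are available. Lean on these libraries where they do the work, as an engineer would, in place of code of your own. Each camera call takes 0.05 s, during which the arm holds its last target.

## Working session

There is one attempt and no reset: what is moved stays moved. The work goes in short steps, Python scripts to look and compute and a shell command to move; the robot and the scene stay as the last step left them, time stands still between calls to the robot, and variables do not carry over. Pictures are saved under pics/ and viewed, and the job is handed in when it is done.

```bash
ls; mkdir -p pics; python3 - <<'E'
from bench import ctrl
import cv2
print(ctrl.get_state())
for n in ["scene","side","wrist"]:
    print(n,ctrl.camera_model(n))
    cv2.imwrite(f"pics/{n}0.png",ctrl.get_image(n)[:,:,::-1])
E
```

```text
pics
{'time': 0.0, 'joint_positions': array([-1.09089785,  0.32182293, -0.07010035,  1.45170843,  0.0225845 ,
        1.37079465, -0.05688563]), 'qd': array([-6.54227665e-04, -5.45961296e-04, -1.36265368e-03, -1.61946817e-04,
       -4.11500916e-05,  1.02098762e-03,  5.65382602e-04]), 'joint_torque': array([ 2.69673028e-04, -4.91286170e+01, -4.03829422e-01, -3.12530816e+01,
       -6.39324356e-02,  4.36741544e-02,  1.95212983e-04]), 'position': array([0.29168828, 0.580169  , 0.18944496]), 'tool_rot': array([-0.86076623,  1.39588949,  0.85898259]), 'ft_force': array([ 0.30408703, -0.29807538,  0.19538837]), 'torque': array([ 0.00312544, -0.02408839,  0.00353187]), 'grip_width': 1.0002910059956}
scene {'K': array([[517.67545019,   0.        , 316.18331876],
       [  0.        , 517.67545019, 238.64875409],
       [  0.        ,   0.        ,   1.        ]]), 'rvec': array([ 2.17256484, -0.57115168,  0.28295134]), 'tvec': array([-0.43996645,  0.20538509,  1.06368877])}
side {'K': array([[523.36943197,   0.        , 309.74742212],
       [  0.        , 523.36943197, 241.63202156],
       [  0.        ,   0.        ,   1.        ]]), 'rvec': array([ 0.56199288, -2.39096687,  1.54149394]), 'tvec': array([0.48356566, 0.1246445 , 1.37960327])}
wrist {'K': array([[333.45823874,   0.        , 316.76878049],
       [  0.        , 333.45823874, 241.22731355],
       [  0.        ,   0.        ,   1.        ]]), 'T_tool_cam': array([[ 1.29376833e-03, -3.05651880e-01,  9.52142455e-01,
        -1.94245817e-01],
       [ 6.47976242e-04, -9.52142796e-01, -3.05652870e-01,
         8.47477259e-02],
       [ 9.99998953e-01,  1.01240969e-03, -1.03379704e-03,
         3.09436299e-04],
       [ 0.00000000e+00,  0.00000000e+00,  0.00000000e+00,
         1.00000000e+00]])}
```

View pics/scene0.png

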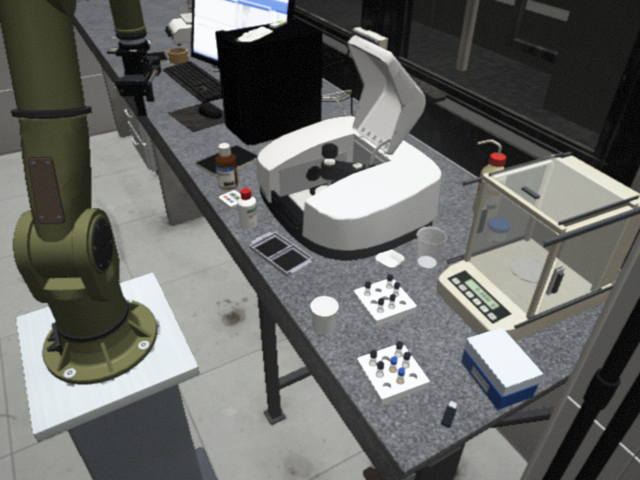

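View pics/side0.png

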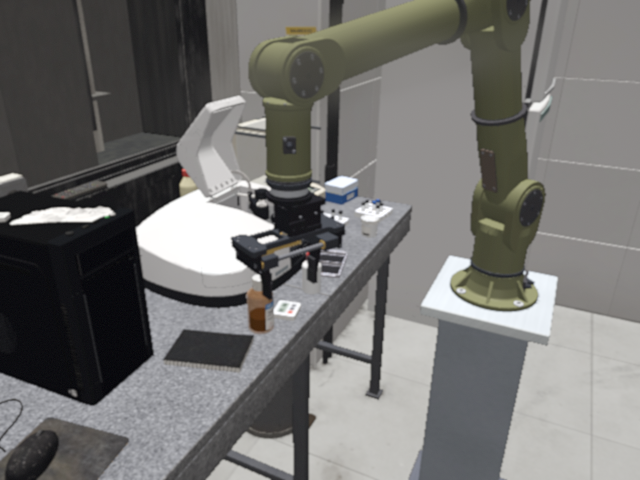

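View pics/wrist0.png

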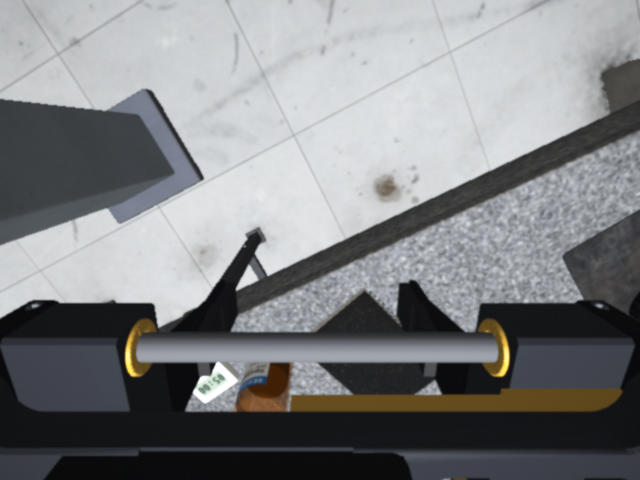

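```bash
cat > h.py <<'E'
from bench import ctrl
import numpy as np, cv2
from scipy.spatial.transform import Rotation as R
def cam(name,st=None):
    m=ctrl.camera_model(name);K=m["K"]
    if name=="wrist":
        Rt=R.from_rotvec(st["tool_rot"]).as_matrix();T=m["T_tool_cam"]
        Rc=Rt@T[:3,:3]; c=st["position"]+Rt@T[:3,3]
    else:
        Rw=R.from_rotvec(m["rvec"]).as_matrix(); Rc=Rw.T; c=-Rc@m["tvec"]
    return K,Rc,c
def ray(C,uv):
    K,Rc,c=C; d=Rc@np.linalg.solve(K,[uv[0],uv[1],1.]); return c,d/np.linalg.norm(d)
def onz(C,uv,z):
    c,d=ray(C,uv); return c+d*(z-c[2])/d[2]
def proj(C,P):
    K,Rc,c=C; p=K@(Rc.T@(np.asarray(P)-c)); return p[:2]/p[2]
def tri(rays):
    A=np.zeros((3,3));b=np.zeros(3)
    for c,d in rays:
        M=np.eye(3)-np.outer(d,d);A+=M;b+=M@c
    return np.linalg.solve(A,b)
def snap(name,fn):
    st=ctrl.get_state(); im=ctrl.get_image(name)
    cv2.imwrite(fn,im[:,:,::-1]); np.savez(fn[:-4]+".npz",position=st["position"],tool_rot=st["tool_rot"])
    return im,cam(name,st)
E
python3 - <<'E'
from h import *
C=cam("scene")
print(C[2])
for n,uv,z in [("racka",(393,371),.02),("rackb",(385,297),.02),("tray",(281,253),.005),("jar",(324,328),0),("jartop",(324,302),.062),("std",(248,224),0),("amb",(228,186),0),("blueA",(394,361),.05),("blueB",(401,372),.05)]+[("c%d"%i,p,.02) for i,p in enumerate([(358,369),(405,340),(428,379),(392,397)])]+[("t%d"%i,p,.012) for i,p in enumerate([(250,243),(268,233),(311,265),(296,273)])]: print(n,onz(C,uv,z).round(3))
st=ctrl.get_state();print(R.from_rotvec(st["tool_rot"]).as_matrix().round(3))
im=cv2.imread("pics/scene0.png");cv2.imwrite("pics/z.png",cv2.resize(im[200:420,220:460],None,fx=2.7,fy=2.7,interpolation=2))
E
```

```text
[ 0.02911135 -0.83705603  0.81589034]
racka [ 0.462 -0.372  0.02 ]
rackb [ 0.564 -0.202  0.02 ]
tray [0.441 0.062 0.005]
jar [ 0.412 -0.199  0.   ]
jartop [ 0.419 -0.186  0.062]
std [0.422 0.22  0.   ]
amb [0.446 0.424 0.   ]
blueA [ 0.46  -0.372  0.05 ]
blueB [ 0.457 -0.398  0.05 ]
c0 [ 0.407 -0.335  0.02 ]
c1 [ 0.528 -0.322  0.02 ]
c2 [ 0.507 -0.419  0.02 ]
c3 [ 0.426 -0.417  0.02 ]
t0 [0.388 0.128 0.012]
t1 [0.445 0.143 0.012]
t2 [ 0.48  -0.02   0.012]
t3 [ 0.436 -0.028  0.012]
[[-0.001 -0.893  0.449]
 [-0.001  0.449  0.893]
 [-1.    -0.    -0.001]]
```

View pics/z.png

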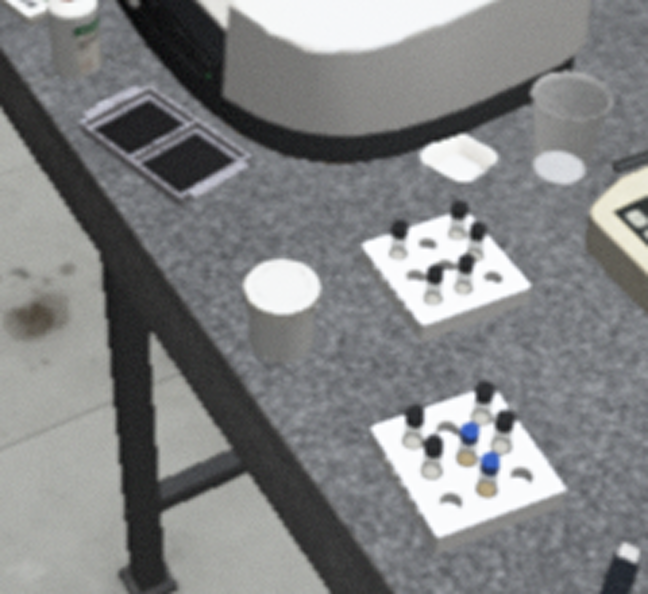

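```bash
cat >> h.py <<'E'
def plan(target,yawdeg=None):
    "travel in current tool axes to world target; yaw=heading of tool z"
    st=ctrl.get_state();Rt=R.from_rotvec(st["tool_rot"]).as_matrix()
    tr=Rt.T@(np.array(target)-st["position"]); y0=np.degrees(np.arctan2(Rt[1,2],Rt[0,2]))
    tw=0
    if yawdeg is not None: tw=-np.radians((yawdeg-y0+180)%360-180)
    print("pos",st["position"].round(4),"yaw",y0.round(2),"tilt",Rt[2].round(4),"travel",tr.round(4),"dist",np.linalg.norm(tr).round(3),"twist",round(tw,3),"grip",round(st["grip_width"],3),"t",round(st["time"],2),"q",st["joint_positions"].round(2))
E
python3 - <<'E'
from h import *
plan([.43,.07,.2],105)
C=cam("scene")
print(onz(C,(305,241),0),onz(C,(305,200),.1),onz(C,(305,200),.15))
E
```

```text
pos [0.2918 0.5803 0.1897] yaw 63.31 tilt [-1.0e+00 -1.0e-04 -1.5e-03] travel [-0.0097 -0.3527 -0.3939] dist 0.529 twist -0.728 grip 1.003 t 0.15 q [-1.09  0.32 -0.07  1.45  0.02  1.37 -0.06]
[0.5188048  0.08116234 0.        ] [0.5379746  0.11415025 0.1       ] [0.50243401 0.04771506 0.15      ]
```

```bash
python3 -m pendant '[{"travel":[-0.001,-0.035,-0.039],"twist":-0.08},{"travel":[-0.002,-0.07,-0.079],"twist":-0.16},{"travel":[-0.003,-0.106,-0.118],"twist":-0.24},{"travel":[-0.004,-0.141,-0.158],"twist":-0.32},{"travel":[-0.005,-0.176,-0.197],"twist":-0.4},{"travel":[-0.006,-0.212,-0.236],"twist":-0.48},{"travel":[-0.007,-0.247,-0.276],"twist":-0.56},{"travel":[-0.008,-0.282,-0.315],"twist":-0.64},{"travel":[-0.009,-0.317,-0.355],"twist":-0.73},{"travel":[-0.010,-0.353,-0.394],"twist":-0.73}]' 0 10
python3 - <<'E'
from h import *
plan([.43,.07,.2],105)
snap("wrist","pics/tray1.png")
E
```

```text
time: 1.4
position: [0.4303, 0.068, 0.2003]
tool_rot: [-1.402, 1.073, 1.402]
ft_force: [1.0, 0.3, 0.8]
grip_width: 0.499
pos [0.4303 0.068  0.2003] yaw 105.19 tilt [-1.e+00  6.e-04 -8.e-04] travel [ 0.0003 -0.0003  0.002 ] dist 0.002 twist 0.003 grip 0.499 t 1.4 q [-0.61 -0.17  0.35  1.94  0.06  1.36  1.56]
```

View pics/tray1.png

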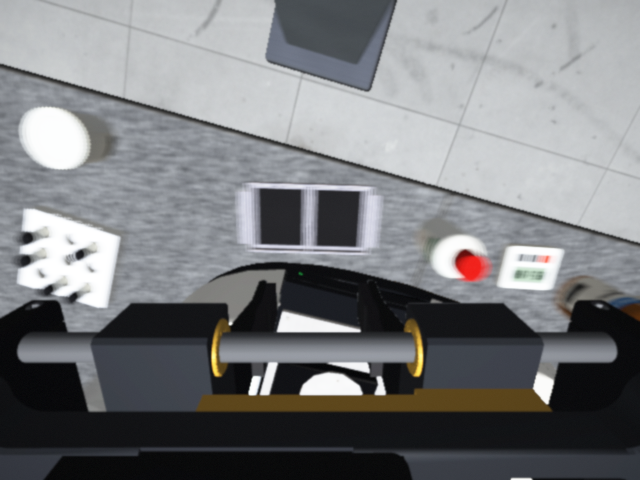

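```bash
python3 - <<'E'
from h import *
plan([.44,.0,.2],105)
E
python3 -m pendant '[{"travel":[0,0.004,-0.035],"twist":0},{"travel":[0,0.004,-0.07],"twist":0},{"travel":[0,0.004,-0.07],"twist":0}]'
python3 - <<'E'
from h import *
snap("wrist","pics/tray2.png")
pts=[]
for f in ["tray1","tray2"]:
    im=cv2.imread(f"pics/{f}.png");z=np.load(f"pics/{f}.npz");C=cam("wrist",z)
    g=cv2.GaussianBlur(im,(3,3),0).max(2)
    m=(g<60).astype(np.uint8)
    n,l,s,c=cv2.connectedComponentsWithStats(m)
    L=[]
    for i in range(1,n):
        if 1500<s[i,4]<5000 and s[i,1]+s[i,3]<270:
            r=cv2.minAreaRect(np.argwhere(l==i)[:,::-1].astype(np.float32))
            print(f,s[i],c[i].round(1),r); L.append((ray(C,c[i]),onz(C,c[i],.003).round(4),[onz(C,q,.008).round(3) for q in cv2.boxPoints(r)]))
    L.sort(key=lambda t:t[1][1]); pts.append(L)
    for t in L: print(t[1:])
for a,b in zip(*pts): print("tri",tri([a[0],b[0]]))
E
```

```text
pos [0.4322 0.0599 0.2007] yaw 104.61 tilt [-1.0e+00  1.0e-04 -4.8e-03] travel [ 0.001   0.0075 -0.0599] dist 0.06 twist -0.007 grip 0.503 t 1.45 q [-0.6  -0.17  0.36  1.94  0.06  1.36  1.56]
time: 1.82
position: [0.4461, -0.0115, 0.2011]
tool_rot: [-1.395, 1.084, 1.388]
ft_force: [0.7, 0.8, 0.2]
grip_width: 0.504
tray1 [ 261  190   39   54 2020] [280.1 216. ] ((280.0, 216.5), (53.0, 38.0), 90.0)
tray1 [ 318  192   41   53 2011] [337.3 217.8] ((337.7862243652344, 218.0541229248047), (38.95181655883789, 52.88481140136719), 1.7357045412063599)
(array([0.4504, 0.0276, 0.003 ]), [array([ 0.425, -0.001,  0.008]), array([0.413, 0.042, 0.008]), array([0.476, 0.058, 0.008]), array([0.488, 0.013, 0.008])])
(array([0.4345, 0.0947, 0.003 ]), [array([0.471, 0.08 , 0.008]), array([0.408, 0.065, 0.008]), array([0.398, 0.109, 0.008]), array([0.46 , 0.126, 0.008])])
tray2 [ 330  193   48   55 2454] [353.1 220. ] ((353.3244934082031, 220.2233123779297), (46.601600646972656, 53.508907318115234), 1.3019527196884155)
tray2 [ 386  194   51   55 2450] [410.  220.7] ((410.5382080078125, 221.0029296875), (46.93825912475586, 55.60496520996094), 4.39870548248291)
(array([0.4491, 0.0336, 0.003 ]), [array([0.487, 0.014, 0.008]), array([ 0.423, -0.002,  0.008]), array([0.411, 0.051, 0.008]), array([0.474, 0.07 , 0.008])])
(array([0.4328, 0.1004, 0.003 ]), [array([0.471, 0.08 , 0.008]), array([0.405, 0.064, 0.008]), array([0.395, 0.118, 0.008]), array([0.461, 0.137, 0.008])])
tri [0.44304897 0.02893708 0.03116382]
tri [0.42817078 0.09123113 0.03064028]
```

View pics/tray2.png

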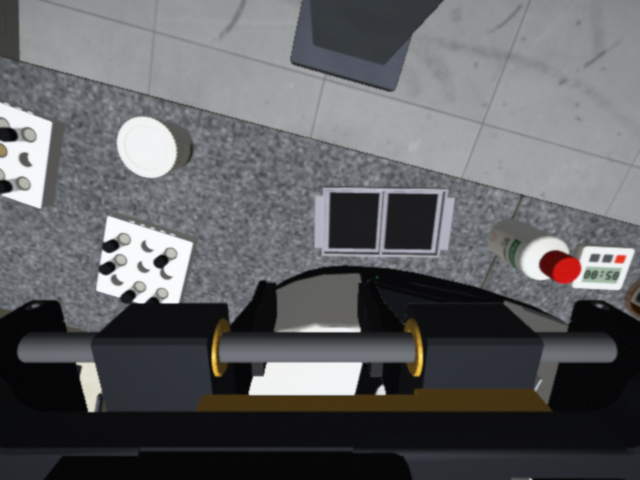

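```bash
cat >> h.py <<'E'
def bays(f):
    im=cv2.imread(f"pics/{f}.png");z=np.load(f"pics/{f}.npz");C=cam("wrist",z)
    g=cv2.GaussianBlur(im,(3,3),0).max(2); m=(g<60).astype(np.uint8)
    n,l,s,c=cv2.connectedComponentsWithStats(m); L=[]
    for i in range(1,n):
        if 1500<s[i,4]<9000 and s[i,1]+s[i,3]<275:
            r=cv2.minAreaRect(np.argwhere(l==i)[:,::-1].astype(np.float32))
            L.append((ray(C,c[i]),onz(C,c[i],.003),s[i]))
    L.sort(key=lambda t:t[1][1]); return L
E
python3 - <<'E'
from h import *
snap("wrist","pics/tray3.png"); plan([.4435,.06,.2],105)
E
python3 -m pendant '[{"travel":[0,0,0.04],"twist":0},{"travel":[0,0,0.08],"twist":0},{"travel":[0,0,0.1],"twist":0},{"travel":[0,0,0.1],"twist":0},{"travel":[0,0,0.1],"twist":0},{"travel":[0,0,0.1],"twist":0}]'
python3 - <<'E'
from h import *
snap("wrist","pics/tray4.png"); plan([.4435,.06,.2],105)
A=bays("tray3");B=bays("tray4")
for a,b in zip(A,B): print(a[1],a[2],b[1],b[2],"tri",tri([a[0],b[0]]))
E
```

```text
pos [ 0.4457 -0.0083  0.2009] yaw 104.59 tilt [-1.e+00  4.e-04 -4.e-03] travel [ 0.0006 -0.0151  0.0666] dist 0.068 twist -0.007 grip 0.501 t 1.93 q [-0.54 -0.15  0.45  1.93  0.07  1.36  1.72]
time: 2.68
position: [0.4207, 0.0876, 0.2005]
tool_rot: [-1.397, 1.082, 1.391]
ft_force: [0.1, -0.2, 0.4]
grip_width: 0.501
pos [0.4207 0.0877 0.2004] yaw 104.5 tilt [-1.e+00  4.e-04 -4.e-03] travel [ 0.0006 -0.0151 -0.0325] dist 0.036 twist -0.009 grip 0.503 t 2.73 q [-0.62 -0.18  0.31  1.95  0.06  1.36  1.5 ]
[0.4490807  0.03324706 0.003     ] [ 328  193   48   55 2464] [0.44926526 0.03267727 0.003     ] [ 245  194   45   53 2274] tri [0.44859211 0.03288042 0.00532393]
[0.43291127 0.10024555 0.003     ] [ 383  194   52   55 2462] [0.43315161 0.09990349 0.003     ] [ 303  195   45   53 2275] tri [0.43270791 0.09975694 0.00454742]
```

```bash
python3 - <<'E'
from h import *
plan([.46,-.385,.2],0)
E
```

```text
pos [0.4207 0.0877 0.2004] yaw 104.5 tilt [-1.e+00  4.e-04 -4.e-03] travel [ 0.0024  0.0803 -0.4674] dist 0.474 twist 1.824 grip 0.503 t 2.73 q [-0.62 -0.18  0.31  1.95  0.06  1.36  1.5 ]
```

```bash
python3 -m pendant '[{"travel":[0,0.008,-0.047],"twist":0.18},{"travel":[0,0.016,-0.093],"twist":0.36},{"travel":[0,0.024,-0.14],"twist":0.55},{"travel":[0,0.032,-0.187],"twist":0.73},{"travel":[0,0.04,-0.234],"twist":0.91},{"travel":[0,0.048,-0.28],"twist":1.09},{"travel":[0,0.056,-0.327],"twist":1.28},{"travel":[0,0.064,-0.374],"twist":1.46},{"travel":[0,0.072,-0.42],"twist":1.64},{"travel":[0,0.08,-0.467],"twist":1.82}]'
python3 -m pendant '[{"travel":[0,0,0],"twist":0},{"travel":[0,0,0],"twist":0},{"travel":[0,0,0],"twist":0}]'
python3 - <<'E'
from h import *
snap("wrist","pics/ra1.png"); plan([.46,-.385,.2],0)
E
```

```text
time: 3.98
position: [0.46, -0.3864, 0.2026]
tool_rot: [-0.002, 1.57, -0.005]
ft_force: [0.7, -0.2, -0.0]
grip_width: 0.503
time: 4.35
position: [0.4605, -0.385, 0.2026]
tool_rot: [-0.003, 1.569, -0.002]
ft_force: [0.2, -0.5, -0.5]
grip_width: 0.501
pos [ 0.4606 -0.385   0.2028] yaw 0.01 tilt [-1.     -0.0032  0.002 ] travel [ 0.0028 -0.     -0.0006] dist 0.003 twist 0.0 grip 0.503 t 4.4 q [-0.05  0.26  0.84  1.59 -0.2   1.37  0.81]
```

View pics/ra1.png

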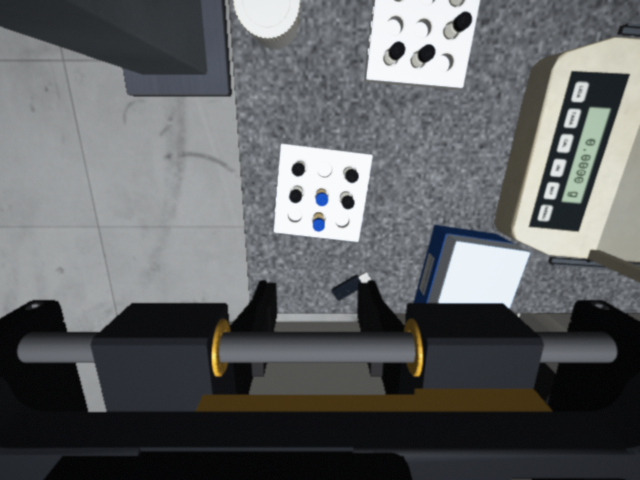

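```bash
python3 -m pendant '[{"travel":[0.04,-0.01,-0.02],"twist":0.05},{"travel":[0.08,-0.02,-0.04],"twist":0.1},{"travel":[0.08,-0.02,-0.04],"twist":0.1},{"travel":[0.08,-0.02,-0.04],"twist":0.1},{"travel":[0.08,-0.02,-0.04],"twist":0.1},{"travel":[0.08,-0.02,-0.04],"twist":0.1}]'
python3 - <<'E'
from h import *
snap("wrist","pics/ra2.png"); plan([.46,-.385,.2],0)
E
cat >> h.py <<'E'
def comps(im,m,lo,hi):
    n,l,s,c=cv2.connectedComponentsWithStats(m.astype(np.uint8))
    return [(c[i].round(2),s[i]) for i in range(1,n) if lo<s[i,4]<hi]
def blue(f):
    im=cv2.imread(f"pics/{f}.png");z=np.load(f"pics/{f}.npz");C=cam("wrist",z)
    h=cv2.cvtColor(im,cv2.COLOR_BGR2HSV)
    m=(h[...,0]>105)&(h[...,0]<130)&(h[...,1]>150)&(h[...,2]>90)
    return C,comps(im,m,30,1500)
E
python3 - <<'E'
from h import *
r=[]
for f in ["ra1","ra2"]:
    C,L=blue(f); r.append((C,L))
    for c,s in L: print(f,c,s,onz(C,c,.05).round(4))
E
```

```text
time: 5.15
position: [0.4222, -0.4053, 0.124]
tool_rot: [0.074, 1.565, -0.08]
ft_force: [-1.3, 0.3, 0.9]
grip_width: 0.499
pos [ 0.4218 -0.4053  0.1237] yaw -5.65 tilt [-1.     -0.0036  0.0038] travel [-0.0763  0.0237  0.0363] dist 0.088 twist -0.099 grip 0.496 t 5.2 q [-0.01  0.29  0.86  1.74 -0.23  1.22  0.81]
ra1 [321.45 198.72] [316 193  12  13 115] [ 0.4655 -0.3655  0.05  ]
ra1 [318.23 224.3 ] [313 219  11  12 108] [ 0.4622 -0.3933  0.05  ]
ra1 [435.84 267.51] [426 234  21  69  82] [ 0.5943 -0.4434  0.05  ]
ra2 [364.98 187.39] [357 179  17  17 217] [ 0.4652 -0.3657  0.05  ]
ra2 [362.92 221.  ] [355 213  16  17 197] [ 0.462  -0.3934  0.05  ]
ra2 [517.37 259.32] [506 216  24  90 213] [ 0.5928 -0.4405  0.05  ]
```

View pics/ra2.png

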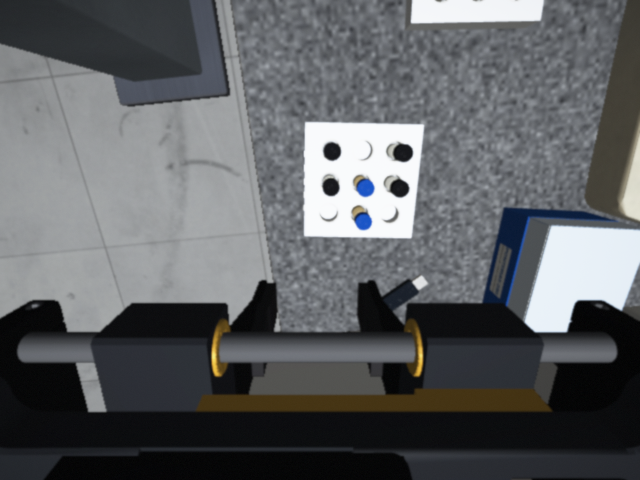

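```bash
python3 - <<'E'
from h import *
A=blue("ra1");B=blue("ra2")
for i in range(2): print(tri([ray(A[0],A[1][i][0]),ray(B[0],B[1][i][0])]))
T=[]
for f in ["ra1","ra2"]:
    im=cv2.imread(f"pics/{f}.png");C=cam("wrist",np.load(f"pics/{f}.npz"))
    m=(im.min(2)>215).astype(np.uint8); m[:100]=0;m[250:]=0
    m=cv2.morphologyEx(m,cv2.MORPH_CLOSE,np.ones((25,25)))
    n,l,s,c=cv2.connectedComponentsWithStats(m)
    i=[i for i in range(1,n) if s[i,0]<s[i,0]+1 and 4000<s[i,4]<16000 and s[i,0]<330]
    for k in i:
        r=cv2.minAreaRect(np.argwhere(l==k)[:,::-1].astype(np.float32)); b=cv2.boxPoints(r)
        print(s[k],[onz(C,q,.02)[:2].round(4) for q in b]); T.append((C,r[0]))
if len(T)==2: print("rack centre",tri([ray(*t) for t in T]))
plan([.462,-.3934,.09],-6.5)
E
```

```text
[ 0.46554781 -0.36609436  0.04720936]
[ 0.46217793 -0.39366747  0.04871271]
[ 274  144   98   97 7741] [array([ 0.4066, -0.4099]), array([ 0.4219, -0.3112]), array([ 0.5206, -0.3223]), array([ 0.5135, -0.423 ])]
[  304   123   120   115 12843] [array([ 0.4084, -0.41  ]), array([ 0.4215, -0.3109]), array([ 0.5208, -0.3226]), array([ 0.5186, -0.4234])]
rack centre [ 0.46538083 -0.3617106   0.03618264]
pos [ 0.4218 -0.4053  0.1237] yaw -5.65 tilt [-1.     -0.0036  0.0038] travel [0.0338 0.0159 0.0387] dist 0.054 twist 0.015 grip 0.496 t 5.2 q [-0.01  0.29  0.86  1.74 -0.23  1.22  0.81]
```

```bash
python3 -m pendant '[{"travel":[0.017,0.008,0.02],"twist":0.01},{"travel":[0.034,0.016,0.039],"twist":0.015},{"travel":[0.034,0.016,0.039],"twist":0.015},{"travel":[0.034,0.016,0.039],"twist":0.015},{"travel":[0.034,0.016,0.039],"twist":0.015}]'
python3 - <<'E'
from h import *
snap("wrist","pics/g1.png"); plan([.462,-.3935,.024],-6.5)
C,L=blue("g1")
for c,s in L: print(c,s,onz(C,c,.05).round(4))
E
```

```text
time: 5.82
position: [0.4616, -0.3945, 0.0908]
tool_rot: [0.087, 1.564, -0.094]
ft_force: [-0.6, -0.7, -0.4]
grip_width: 0.501
pos [ 0.4617 -0.3944  0.0907] yaw -6.6 tilt [-1.     -0.0041  0.005 ] travel [ 0.0667  0.0012 -0.0001] dist 0.067 twist -0.002 grip 0.5 t 5.88 q [-0.01  0.38  0.82  1.72 -0.3   1.17  0.78]
[317.72 214.79] [309 206  18  19 270] [ 0.4657 -0.3656  0.05  ]
[317.53 251.3 ] [310 243  16  18 235] [ 0.4624 -0.3934  0.05  ]
[496.89 268.86] [489 242  28  61 144] [ 0.5967 -0.4235  0.05  ]
[532.88 242.78] [519 242  30   2  32] [ 0.6223 -0.4053  0.05  ]
```

View pics/g1.png

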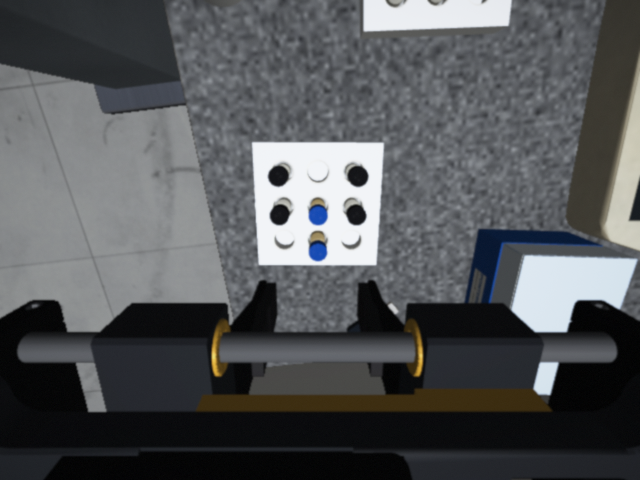

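```bash
python3 -m pendant '[{"travel":[0.02,0.001,0],"twist":0},{"travel":[0.04,0.001,0],"twist":0},{"travel":[0.055,0.001,0],"twist":0},{"travel":[0.066,0.001,0],"twist":0},{"travel":[0.066,0.001,0],"twist":0},{"travel":[0.066,0.001,0],"twist":0}]'
python3 - <<'E'
from h import *
snap("wrist","pics/g2.png"); plan([.462,-.3935,.024],-6.5)
E
```

```text
time: 6.62
position: [0.4624, -0.3941, 0.0251]
tool_rot: [0.087, 1.564, -0.094]
ft_force: [0.7, 0.2, -0.6]
grip_width: 0.497
pos [ 0.4625 -0.3941  0.0253] yaw -6.6 tilt [-1.     -0.0047  0.006 ] travel [ 0.0013  0.0005 -0.0006] dist 0.002 twist -0.002 grip 0.498 t 6.67 q [ 0.03  0.45  0.79  1.77 -0.36  1.06  0.83]
```

View pics/g2.png

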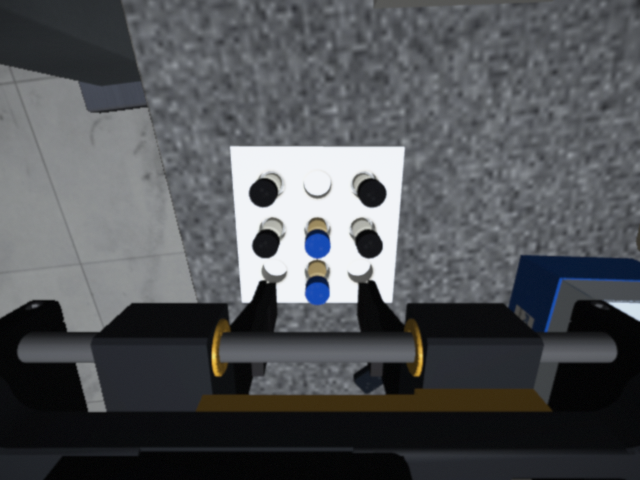

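```bash
python3 -m pendant '[{"travel":[0,0,0],"twist":0},{"travel":[0,0,0],"twist":0},{"travel":[0,0,0],"twist":0},{"travel":[0,0,0],"twist":0},{"travel":[0,0,0],"twist":0},{"travel":[0,0,0],"twist":0}]' -1 12
python3 -m pendant '[{"travel":[0,0,0],"twist":0},{"travel":[0,0,0],"twist":0}]'
python3 -m pendant '[{"travel":[-0.01,0,0],"twist":0},{"travel":[-0.02,0,0],"twist":0},{"travel":[-0.035,0,0],"twist":0},{"travel":[-0.05,0,0],"twist":0},{"travel":[-0.06,0,0],"twist":0},{"travel":[-0.06,0,0],"twist":0},{"travel":[-0.06,0,0],"twist":0}]'
python3 - <<'E'
from h import *
snap("wrist","pics/g3.png"); plan([.462,-.3935,.024],-6.5)
E
```

```text
time: 7.42
position: [0.4626, -0.3941, 0.0253]
tool_rot: [0.086, 1.563, -0.094]
ft_force: [-0.0, 0.8, -0.4]
grip_width: 0.014
time: 7.68
position: [0.4625, -0.3941, 0.0252]
tool_rot: [0.086, 1.563, -0.094]
ft_force: [-0.4, -0.3, 0.3]
grip_width: 0.007
time: 8.55
position: [0.462, -0.3935, 0.0849]
tool_rot: [0.087, 1.564, -0.094]
ft_force: [-0.4, 0.2, 0.2]
grip_width: 0.005
pos [ 0.4619 -0.3934  0.0847] yaw -6.59 tilt [-1.     -0.0042  0.005 ] travel [ 0.0607  0.0001 -0.0002] dist 0.061 twist -0.002 grip 0.006 t 8.6 q [-0.01  0.38  0.82  1.72 -0.3   1.16  0.78]
```

View pics/g3.png

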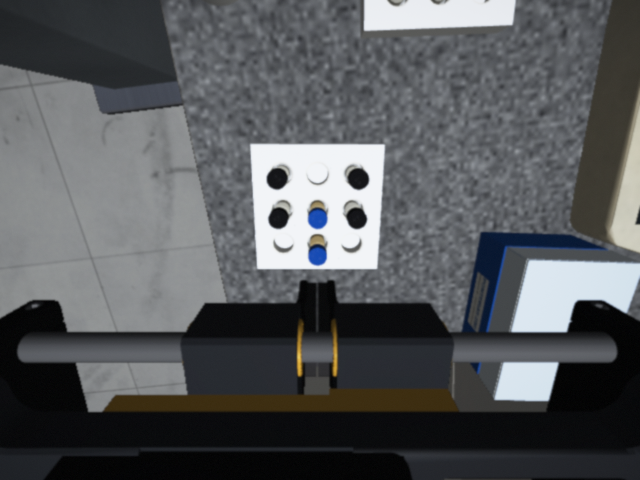

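```bash
python3 - <<'E'
from h import *
st=ctrl.get_state()
Rt=R.from_rotvec(st["tool_rot"]).as_matrix()
for n in ["scene"]:
    im,C=snap(n,"pics/s1.png"); im=im[:,:,::-1].copy()
    big=cv2.resize(im[250:430,300:520],None,fx=3.5,fy=3.5,interpolation=2)
    for k,col in ((0,(0,0,255)),(-.019,(0,255,0)),(-.07,(255,255,0))):
        p=(proj(C,st["position"]+Rt@[k,0,0])-[300,250])*3.5; cv2.circle(big,tuple(int(v) for v in p),4,col,1)
    cv2.imwrite("pics/s1b.png",big)
a=cv2.imread("pics/g2.png")[230:430,180:460];b=cv2.imread("pics/g3.png")[230:430,180:460]
cv2.imwrite("pics/f.png",cv2.resize(np.vstack([a,b]),None,fx=1.5,fy=1.5))
for f in ("g2","g3"): print(f,[(c,s) for c,s in blue(f)[1]])
E
```

```text
g2 [(array([317.24, 244.87]), array([305, 233,  25,  25, 489], dtype=int32)), (array([574.62, 292.89]), array([544, 277,  96,  55, 351], dtype=int32)), (array([317.02, 292.68]), array([306, 282,  23,  23, 438], dtype=int32))]
g3 [(array([317.23, 218.17]), array([309, 209,  18,  19, 278], dtype=int32)), (array([317.18, 255.39]), array([309, 247,  17,  18, 251], dtype=int32)), (array([518.53, 272.46]), array([486, 246, 119,  86, 297], dtype=int32))]
```

View pics/s1b.png

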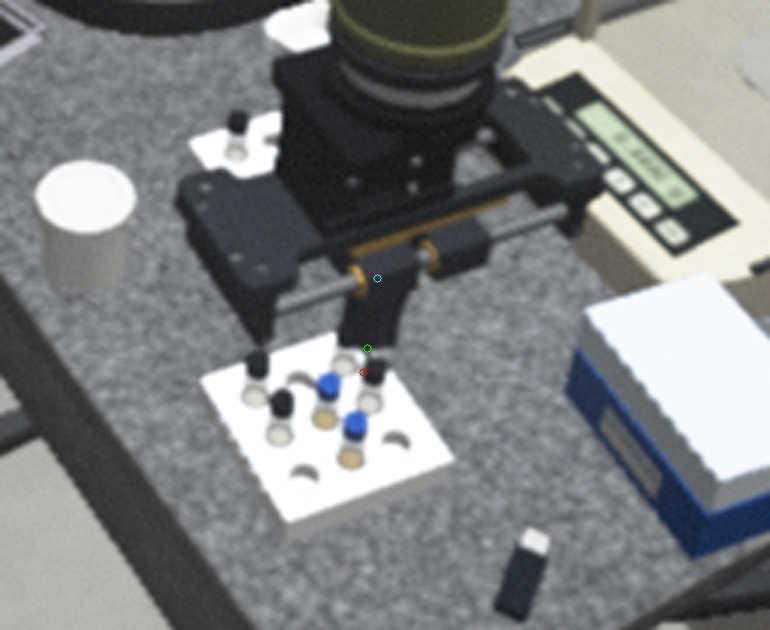

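View pics/f.png

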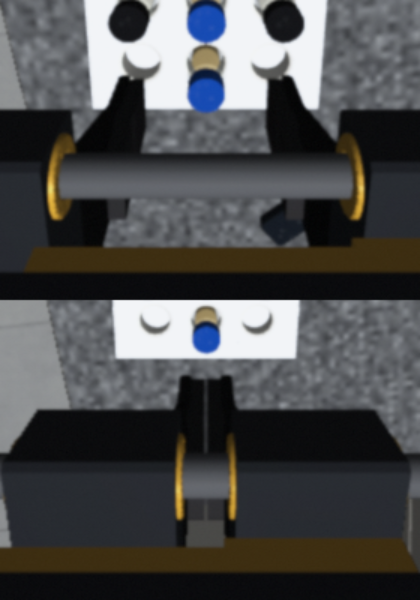

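```bash
python3 -m pendant '[{"travel":[0,0,0],"twist":0},{"travel":[0,0,0],"twist":0},{"travel":[0.02,0,0],"twist":0},{"travel":[0.04,0,0],"twist":0},{"travel":[0.055,0,0],"twist":0},{"travel":[0.065,0,0],"twist":0},{"travel":[0.072,0,0],"twist":0},{"travel":[0.072,0,0],"twist":0},{"travel":[0.072,0,0],"twist":0}]' 0 12
python3 - <<'E'
from h import *
im,C=snap("scene","pics/s2.png"); plan([.462,-.3935,.006],-6.5)
cv2.imwrite("pics/s2b.png",cv2.resize(im[300:430,320:480,::-1],None,fx=5,fy=4.6,interpolation=2))
E
```

```text
time: 9.78
position: [0.4625, -0.3941, 0.0132]
tool_rot: [0.086, 1.563, -0.094]
ft_force: [0.3, 0.9, 0.2]
grip_width: 0.499
pos [ 0.4626 -0.3941  0.0133] yaw -6.6 tilt [-1.     -0.0047  0.006 ] travel [ 0.0073  0.0006 -0.0007] dist 0.007 twist -0.002 grip 0.502 t 9.82 q [ 0.04  0.47  0.78  1.78 -0.37  1.04  0.84]
```

View pics/s2b.png

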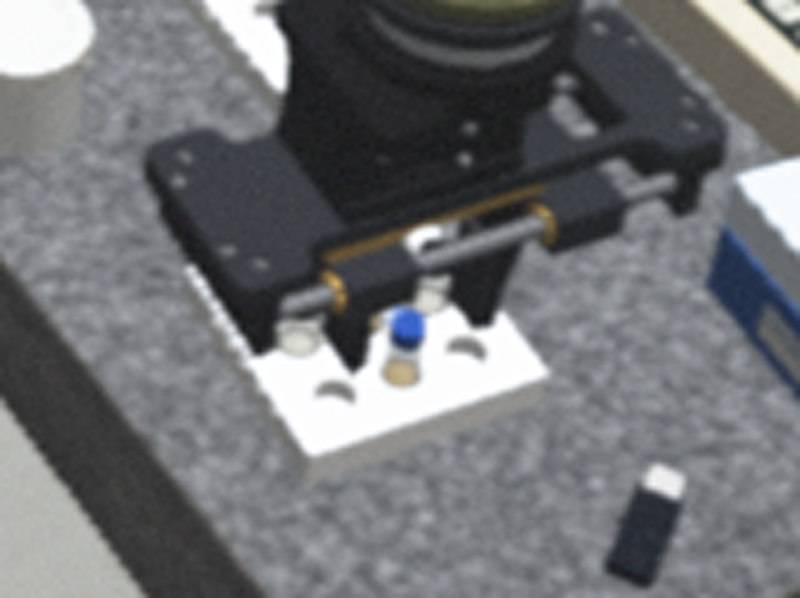

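```bash
python3 - <<'E'
from h import *
def X(C,st,uv,y):
    Rt=R.from_rotvec(st["tool_rot"]).as_matrix();c,d=ray(C,uv)
    c=Rt.T@(c-st["position"]);d=Rt.T@d; return (c+d*(y-c[1])/d[1])
z=np.load("pics/s1.npz")
print("scene shut",X(cam("scene"),z,(300+370/3.5,250+346/3.5),-.0095))
z=np.load("pics/s2.npz")
for uv in [(320+355/5,300+367/4.6),(320+482/5,300+323/4.6)]: print("scene open",X(cam("scene"),z,uv,-.0095))
z=np.load("pics/g2.npz");C=cam("wrist",z)
for uv in [(264,283),(275,283),(360,283),(370,283)]: print("wrist",X(C,z,uv,.0095))
E
```

```text
scene shut [-0.0336812  -0.0095     -0.00564731]
scene open [-0.0316373  -0.0095     -0.02799807]
scene open [-0.0320991  -0.0095      0.02494061]
wrist [-0.03258404  0.0095     -0.0280739 ]
wrist [-0.03257243  0.0095     -0.0222353 ]
wrist [-0.03248274  0.0095      0.02290125]
wrist [-0.03247218  0.0095      0.02821377]
```

```bash
python3 -m pendant '[{"travel":[0.007,0.0005,0],"twist":0},{"travel":[0.014,0.0005,0],"twist":0},{"travel":[0.02,0.0005,0],"twist":0},{"travel":[0.02,0.0005,0],"twist":0},{"travel":[0.02,0.0005,0],"twist":0}]'
python3 -m pendant '[{"travel":[0,0,0],"twist":0},{"travel":[0,0,0],"twist":0},{"travel":[0,0,0],"twist":0},{"travel":[0,0,0],"twist":0},{"travel":[0,0,0],"twist":0},{"travel":[0,0,0],"twist":0},{"travel":[0,0,0],"twist":0}]' -1 12
python3 - <<'E'
from h import *
im,C=snap("scene","pics/s3.png"); plan([.462,-.3935,-.007],-6.5)
cv2.imwrite("pics/s3b.png",cv2.resize(im[300:430,320:480,::-1],None,fx=5,fy=4.6,interpolation=2))
E
```

```text
time: 10.45
position: [0.4627, -0.3939, -0.0067]
tool_rot: [0.086, 1.563, -0.094]
ft_force: [-0.8, 0.4, 0.4]
grip_width: 0.5
time: 11.32
position: [0.4628, -0.3939, -0.0067]
tool_rot: [0.086, 1.563, -0.094]
ft_force: [-0.5, -0.6, 1.4]
grip_width: 0.169
pos [ 0.4628 -0.3939 -0.0067] yaw -6.6 tilt [-1.     -0.0048  0.0059] travel [ 0.0003  0.0003 -0.0008] dist 0.001 twist -0.002 grip 0.166 t 11.38 q [ 0.05  0.49  0.76  1.8  -0.4   1.01  0.85]
```

View pics/s3b.png

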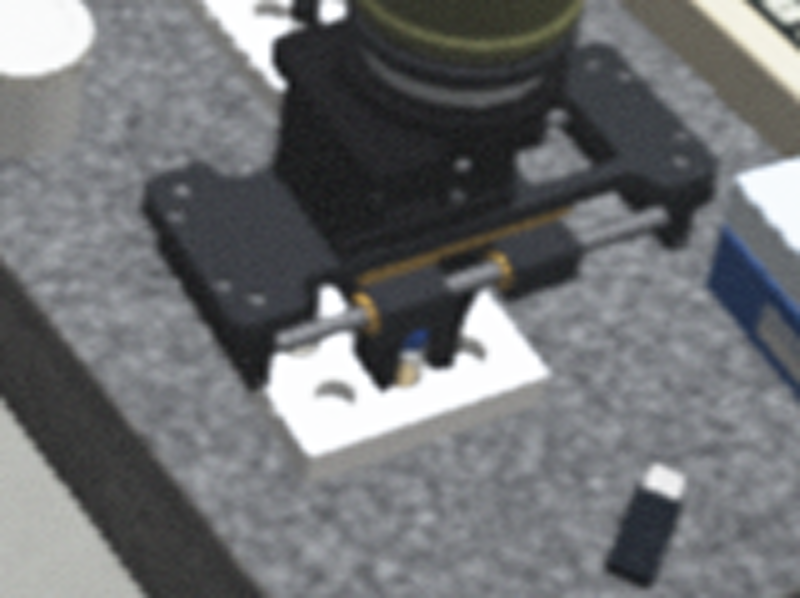

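```bash
python3 -m pendant '[{"travel":[-0.01,0,0],"twist":0},{"travel":[-0.025,0,0],"twist":0},{"travel":[-0.045,0,0],"twist":0},{"travel":[-0.065,0,0],"twist":0},{"travel":[-0.085,0,0],"twist":0},{"travel":[-0.105,0,0],"twist":0},{"travel":[-0.125,0,0],"twist":0},{"travel":[-0.13,0,0],"twist":0},{"travel":[-0.13,0,0],"twist":0}]'
python3 - <<'E'
from h import *
im,C=snap("wrist","pics/l1.png"); plan([.449,.033,.122],103.5)
im,C=snap("scene","pics/s4.png")
cv2.imwrite("pics/s4b.png",cv2.resize(im[240:430,320:480,::-1],None,fx=3.1,fy=3.1,interpolation=2))
E
```

```text
time: 12.5
position: [0.4622, -0.3931, 0.1234]
tool_rot: [0.086, 1.563, -0.094]
ft_force: [-0.7, -1.3, -0.3]
grip_width: 0.165
pos [ 0.4619 -0.3928  0.1228] yaw -6.59 tilt [-1.     -0.0043  0.0052] travel [-0.0013  0.4215 -0.0617] dist 0.426 twist -1.922 grip 0.169 t 12.55 q [-0.03  0.34  0.84  1.69 -0.27  1.23  0.76]
```

View pics/l1.png

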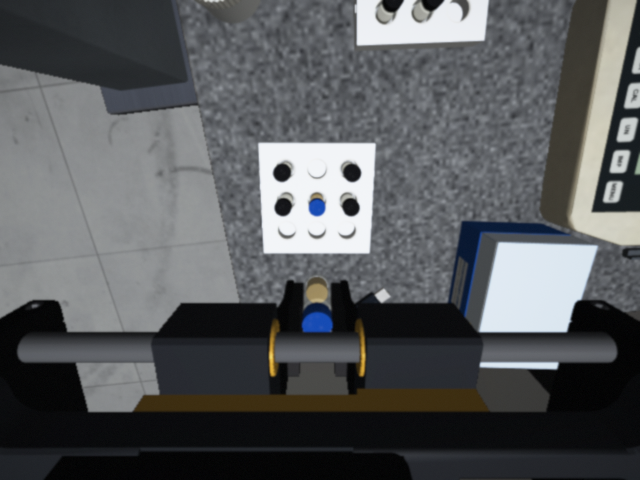

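View pics/s4b.png

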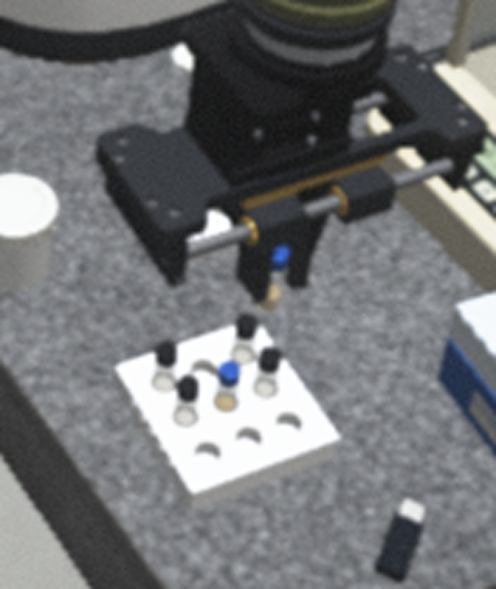

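```bash
python3 -m pendant '[{"travel":[-0.002,0.025,-0.004],"twist":-0.18},{"travel":[-0.004,0.052,-0.008],"twist":-0.36},{"travel":[-0.006,0.08,-0.012],"twist":-0.54},{"travel":[-0.008,0.108,-0.016],"twist":-0.72},{"travel":[-0.01,0.136,-0.02],"twist":-0.9},{"travel":[-0.012,0.164,-0.024],"twist":-1.08},{"travel":[-0.014,0.192,-0.028],"twist":-1.26},{"travel":[-0.016,0.22,-0.032],"twist":-1.44},{"travel":[-0.018,0.248,-0.036],"twist":-1.62},{"travel":[-0.02,0.275,-0.04],"twist":-1.8}]'
python3 - <<'E'
from h import *
plan([.449,.033,.12],103.5)
E
```

```text
time: 13.85
position: [0.4527, -0.1138, 0.1404]
tool_rot: [-1.302, 1.152, 1.293]
ft_force: [0.3, 0.8, 0.8]
grip_width: 0.163
pos [ 0.4527 -0.1138  0.1404] yaw 96.88 tilt [-1.     -0.002  -0.0049] travel [ 0.0197 -0.0138  0.1463] dist 0.148 twist -0.116 grip 0.163 t 13.85 q [-0.34 -0.06  0.51  1.97  0.04  1.22  1.85]
```

```bash
python3 -m pendant '[{"travel":[0.004,-0.003,0.036],"twist":-0.04},{"travel":[0.008,-0.007,0.073],"twist":-0.08},{"travel":[0.014,-0.01,0.11],"twist":-0.116},{"travel":[0.02,-0.014,0.146],"twist":-0.116},{"travel":[0.02,-0.014,0.146],"twist":-0.116},{"travel":[0.02,-0.014,0.146],"twist":-0.116},{"travel":[0.02,-0.014,0.146],"twist":-0.116}]'
python3 - <<'E'
from h import *
im,C=snap("wrist","pics/p1.png"); plan([.449,.033,-.009],103.5)
im,C=snap("scene","pics/s5.png")
cv2.imwrite("pics/s5b.png",cv2.resize(im[140:300,200:400,::-1],None,fx=4,fy=3.7,interpolation=2))
E
```

```text
time: 14.72
position: [0.4492, 0.0315, 0.1196]
tool_rot: [-1.384, 1.092, 1.376]
ft_force: [-0.4, 0.3, 0.2]
grip_width: 0.168
pos [0.4493 0.0316 0.1198] yaw 103.4 tilt [-1.     -0.0015 -0.0052] travel [0.1287 0.0002 0.0021] dist 0.129 twist -0.002 grip 0.166 t 14.78 q [-0.49 -0.07  0.34  2.03  0.03  1.18  1.65]
```

View pics/p1.png

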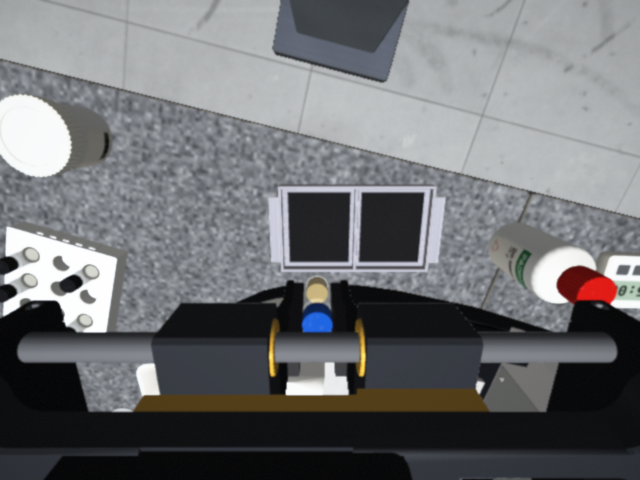

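View pics/s5b.png

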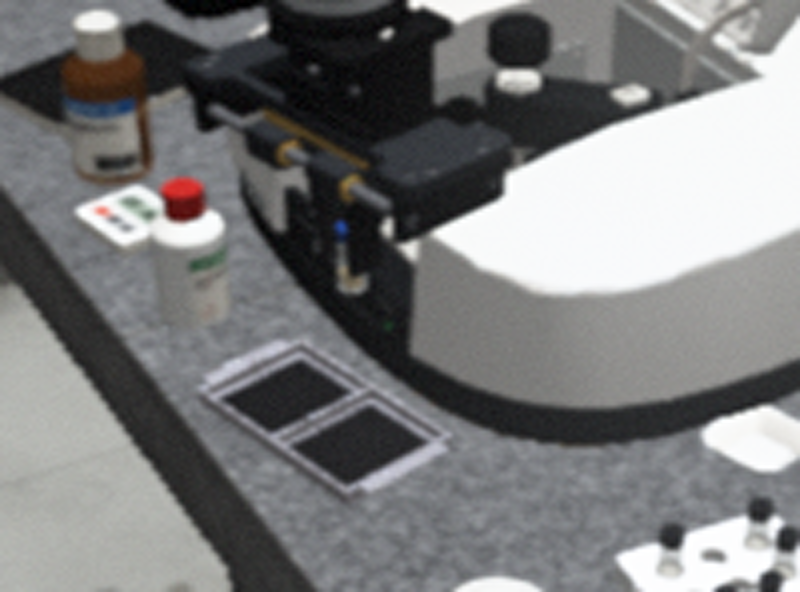

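```bash
python3 - <<'E'
from h import *
C=cam("wrist",np.load("pics/p1.npz"))
A=bays("p1"); print([a[1] for a in A])
for uv in [(270,290),(240,297),(400,295),(380,290)]:
    for z in (0,.03): print(uv,onz(C,uv,z).round(3))
plan([.441,.032,.03],103.5)
E
```

```text
[array([0.44922175, 0.03278471, 0.003     ]), array([0.43305617, 0.09994762, 0.003     ])]
(270, 290) [ 0.528 -0.     0.   ]
(270, 290) [0.513 0.001 0.03 ]
(240, 297) [ 0.543 -0.029  0.   ]
(240, 297) [ 0.527 -0.025  0.03 ]
(400, 295) [0.502 0.133 0.   ]
(400, 295) [0.489 0.121 0.03 ]
(380, 290) [0.501 0.111 0.   ]
(380, 290) [0.488 0.101 0.03 ]
pos [0.4493 0.0317 0.1198] yaw 103.41 tilt [-1.     -0.0016 -0.0051] travel [0.0898 0.0082 0.0026] dist 0.09 twist -0.002 grip 0.164 t 14.82 q [-0.49 -0.07  0.34  2.03  0.03  1.18  1.65]
```

```bash
python3 -m pendant '[{"travel":[0.02,0.008,0.0025],"twist":0},{"travel":[0.04,0.008,0.0025],"twist":0},{"travel":[0.06,0.008,0.0025],"twist":0},{"travel":[0.08,0.008,0.0025],"twist":0},{"travel":[0.1,0.008,0.0025],"twist":0},{"travel":[0.115,0.008,0.0025],"twist":0},{"travel":[0.115,0.008,0.0025],"twist":0},{"travel":[0.115,0.008,0.0025],"twist":0}]'
python3 - <<'E'
from h import *
im,C=snap("wrist","pics/p2.png"); plan([.441,.032,-.009],103.5)
im,C=snap("side","pics/sd2.png")
cv2.imwrite("pics/sd2b.png",cv2.resize(im[180:340,220:420,::-1],None,fx=4,fy=3.7,interpolation=2))
E
```

```text
time: 15.82
position: [0.4419, 0.0318, 0.0054]
tool_rot: [-1.385, 1.091, 1.375]
ft_force: [0.1, 0.2, -0.9]
grip_width: 0.167
pos [0.442  0.0319 0.0055] yaw 103.41 tilt [-1.     -0.003  -0.0051] travel [0.0145 0.001  0.0005] dist 0.015 twist -0.002 grip 0.164 t 15.88 q [-0.48  0.06  0.35  2.16 -0.02  0.92  1.69]
```

View pics/p2.png

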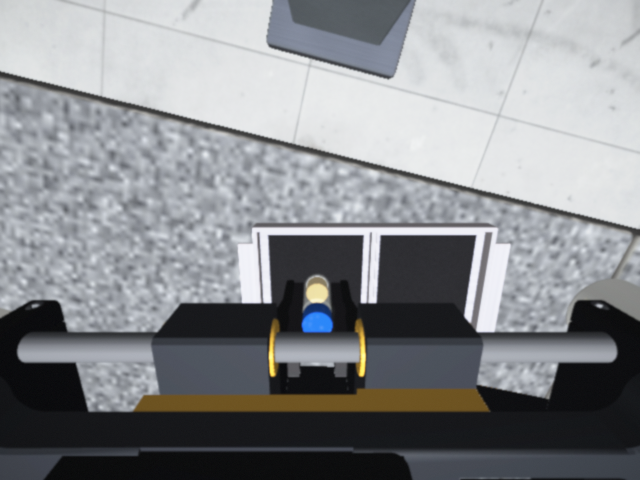

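View pics/sd2b.png

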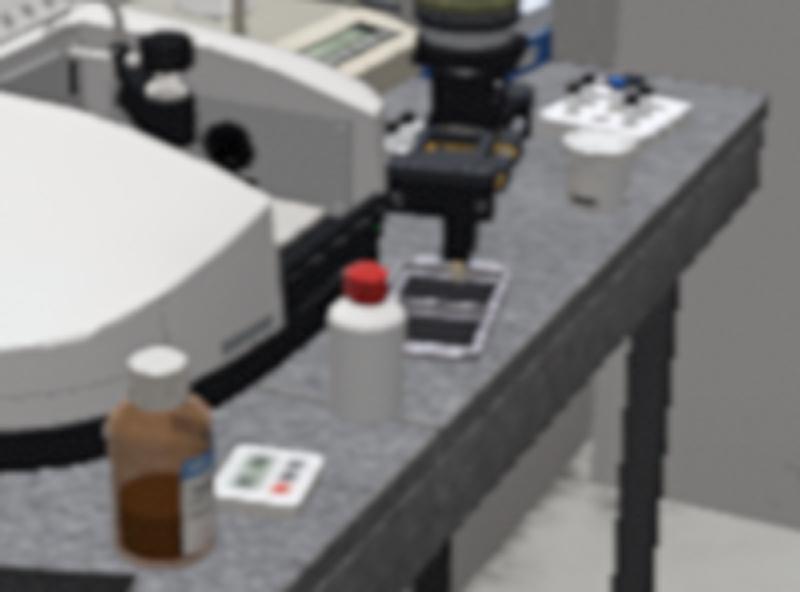

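```bash
python3 -m pendant '[{"travel":[0.005,0,0],"twist":0},{"travel":[0.009,0,0],"twist":0},{"travel":[0.013,0,0],"twist":0},{"travel":[0.013,0,0],"twist":0},{"travel":[0.013,0,0],"twist":0}]'
python3 -m pendant '[{"travel":[0.002,0,0],"twist":0},{"travel":[0.002,0,0],"twist":0},{"travel":[0.002,0,0],"twist":0},{"travel":[0.002,0,0],"twist":0}]'
```

```text
time: 16.55
position: [0.4422, 0.0318, -0.0074]
tool_rot: [-1.385, 1.09, 1.374]
ft_force: [-0.7, -0.2, -0.4]
grip_width: 0.166
time: 17.05
position: [0.4422, 0.0318, -0.0094]
tool_rot: [-1.385, 1.09, 1.374]
ft_force: [0.4, -0.3, -0.2]
grip_width: 0.167
```

```bash
python3 -m pendant '[{"travel":[0.001,0,0],"twist":0},{"travel":[0.001,0,0],"twist":0},{"travel":[0.001,0,0],"twist":0}]'
python3 -m pendant '[{"travel":[0.001,0,0],"twist":0},{"travel":[0.001,0,0],"twist":0},{"travel":[0.001,0,0],"twist":0}]'
```

```text
time: 17.42
position: [0.4425, 0.0319, -0.0098]
tool_rot: [-1.385, 1.089, 1.374]
ft_force: [-2.4, -0.8, 5.8]
grip_width: 0.166
time: 17.8
position: [0.4427, 0.032, -0.0098]
tool_rot: [-1.385, 1.089, 1.374]
ft_force: [-3.4, -1.0, 9.4]
grip_width: 0.173
```

```bash
python3 -m pendant '[{"travel":[-0.001,0,0],"twist":0},{"travel":[-0.001,0,0],"twist":0}]'
python3 -m pendant '[{"travel":[0,0,0],"twist":0},{"travel":[0,0,0],"twist":0},{"travel":[0,0,0],"twist":0},{"travel":[0,0,0],"twist":0}]' -0.3
python3 -m pendant '[{"travel":[-0.02,0,0],"twist":0},{"travel":[-0.05,0,0],"twist":0},{"travel":[-0.09,0,0],"twist":0},{"travel":[-0.13,0,0],"twist":0},{"travel":[-0.15,0,0],"twist":0},{"travel":[-0.15,0,0],"twist":0},{"travel":[-0.15,0,0],"twist":0}]'
python3 - <<'E'
from h import *
im,C=snap("wrist","pics/p3.png"); plan([.466,-.366,.14],83.5)
print([(c,onz(C,c,.043)) for c,s in blue("p3")[1]])
im,C=snap("side","pics/sd3.png")
cv2.imwrite("pics/sd3b.png",cv2.resize(im[180:340,220:420,::-1],None,fx=4,fy=3.7,interpolation=2))
E
```

```text
time: 18.05
position: [0.4429, 0.032, -0.0088]
tool_rot: [-1.385, 1.089, 1.374]
ft_force: [0.5, 1.3, -0.8]
grip_width: 0.166
time: 18.55
position: [0.4428, 0.032, -0.0089]
tool_rot: [-1.385, 1.089, 1.374]
ft_force: [0.6, -0.3, 1.0]
grip_width: 0.348
time: 19.42
position: [0.4413, 0.0324, 0.14]
tool_rot: [-1.384, 1.09, 1.375]
ft_force: [-0.3, -0.3, -0.5]
grip_width: 0.346
pos [0.4411 0.0323 0.1398] yaw 103.4 tilt [-1.     -0.0015 -0.0046] travel [ 0.0015  0.0681 -0.3932] dist 0.399 twist 0.347 grip 0.348 t 19.48 q [-0.5  -0.11  0.34  2.02  0.04  1.22  1.63]
[(array([316.67, 234.7 ]), array([0.44406648, 0.03263411, 0.043     ]))]
```

View pics/p3.png

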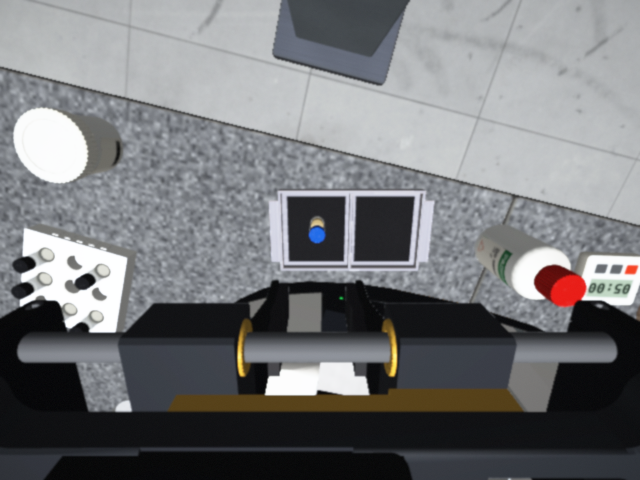

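View pics/sd3b.png

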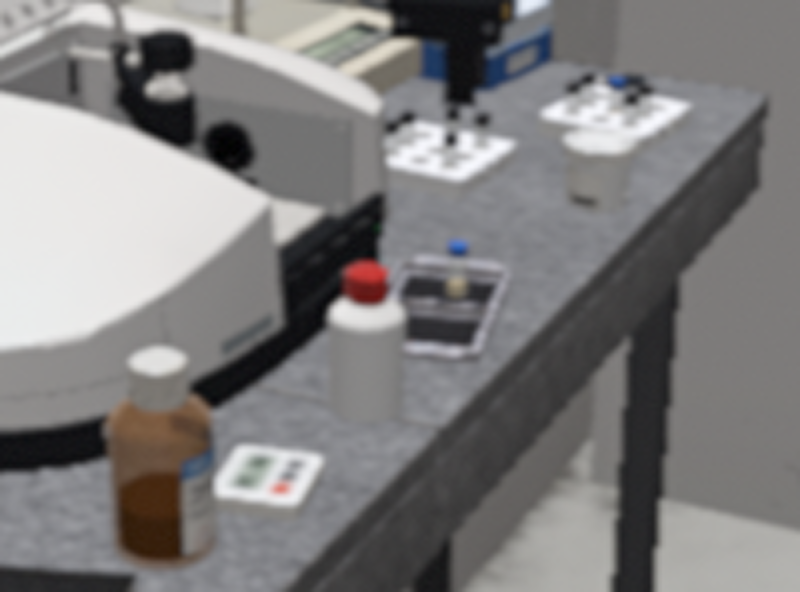

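```bash
python3 -m pendant '[{"travel":[0,0.007,-0.044],"twist":0.04},{"travel":[0,0.015,-0.088],"twist":0.08},{"travel":[0,0.023,-0.131],"twist":0.12},{"travel":[0,0.03,-0.175],"twist":0.16},{"travel":[0,0.038,-0.218],"twist":0.2},{"travel":[0,0.045,-0.262],"twist":0.24},{"travel":[0,0.053,-0.306],"twist":0.28},{"travel":[0,0.06,-0.35],"twist":0.32},{"travel":[0,0.068,-0.393],"twist":0.347},{"travel":[0,0.068,-0.393],"twist":0.347}]'
python3 -m pendant '[{"travel":[0,0,0],"twist":0},{"travel":[0,0,0],"twist":0},{"travel":[0,0,0],"twist":0}]'
python3 - <<'E'
from h import *
im,C=snap("wrist","pics/m1.png"); plan([.4655,-.366,.07],83.4)
print([(c,onz(C,c,.05)) for c,s in blue("m1")[1]])
E
```

```text
time: 20.78
position: [0.4637, -0.3697, 0.1402]
tool_rot: [-1.125, 1.269, 1.118]
ft_force: [-0.8, 0.4, 0.8]
grip_width: 0.352
time: 21.15
position: [0.4642, -0.3684, 0.1401]
tool_rot: [-1.126, 1.267, 1.12]
ft_force: [1.5, -0.2, 0.2]
grip_width: 0.351
pos [ 0.4642 -0.3686  0.1402] yaw 83.26 tilt [-1.      0.     -0.0063] travel [ 0.0702 -0.001   0.0032] dist 0.07 twist -0.002 grip 0.352 t 21.2 q [-0.03  0.28  0.77  1.69 -0.2   1.25  2.24]
[(array([319.98, 234.48]), array([ 0.46466643, -0.36607756,  0.05      ]))]
```

View pics/m1.png

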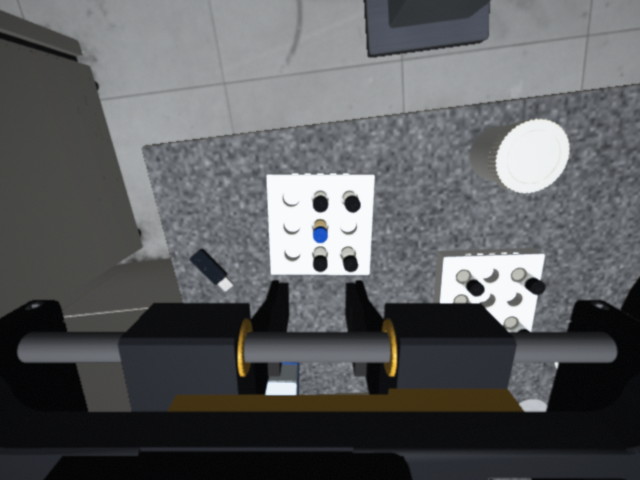

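```bash
python3 -m pendant '[{"travel":[0.025,-0.0005,0.002],"twist":0},{"travel":[0.05,-0.0005,0.003],"twist":0},{"travel":[0.075,-0.0005,0.003],"twist":0},{"travel":[0.1,-0.0005,0.003],"twist":0},{"travel":[0.11,-0.0005,0.003],"twist":0},{"travel":[0.11,-0.0005,0.003],"twist":0},{"travel":[0.11,-0.0005,0.003],"twist":0}]'
python3 - <<'E'
from h import *
im,C=snap("wrist","pics/m2.png"); plan([.465,-.366,-.007],83.4)
print([(c,onz(C,c,.05)) for c,s in blue("m2")[1]])
E
```

```text
time: 22.08
position: [0.4657, -0.3668, 0.0314]
tool_rot: [-1.128, 1.267, 1.118]
ft_force: [0.9, -0.7, -0.8]
grip_width: 0.35
pos [ 0.4658 -0.3669  0.0314] yaw 83.27 tilt [-1.     -0.0019 -0.0069] travel [0.0384 0.0009 0.0011] dist 0.038 twist -0.002 grip 0.349 t 22.12 q [ 0.02  0.39  0.73  1.8  -0.29  1.05  2.31]
[(array([317.48, 287.22]), array([ 0.465393  , -0.36606547,  0.05      ]))]
```

View pics/m2.png

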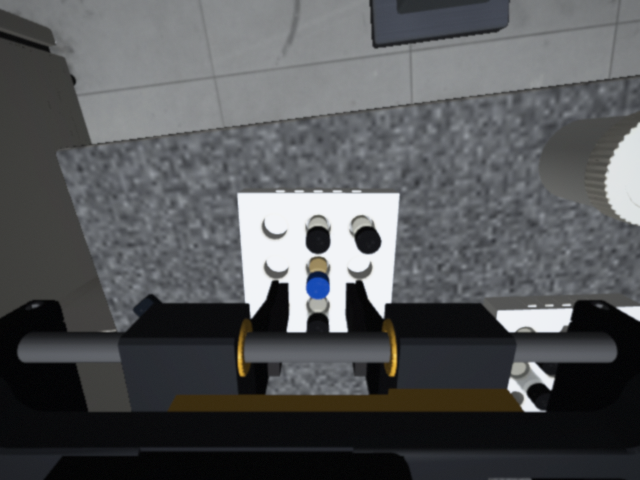

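```bash
python3 -m pendant '[{"travel":[0.01,0.0005,0.0007],"twist":0},{"travel":[0.02,0.0005,0.0007],"twist":0},{"travel":[0.03,0.0005,0.0007],"twist":0},{"travel":[0.038,0.0005,0.0007],"twist":0},{"travel":[0.038,0.0005,0.0007],"twist":0},{"travel":[0.038,0.0005,0.0007],"twist":0}]'
python3 -m pendant '[{"travel":[0,0,0],"twist":0},{"travel":[0,0,0],"twist":0},{"travel":[0,0,0],"twist":0},{"travel":[0,0,0],"twist":0},{"travel":[0,0,0],"twist":0},{"travel":[0,0,0],"twist":0}]' -1 12
python3 - <<'E'
from h import *
plan([.465,-.366,-.007],83.4)
im,C=snap("scene","pics/s6.png")
cv2.imwrite("pics/s6b.png",cv2.resize(im[300:430,320:480,::-1],None,fx=5,fy=4.6,interpolation=2))
E
```

```text
time: 22.88
position: [0.4654, -0.3666, -0.0065]
tool_rot: [-1.128, 1.267, 1.117]
ft_force: [0.6, -0.3, -0.9]
grip_width: 0.352
time: 23.62
position: [0.4657, -0.3668, -0.0062]
tool_rot: [-1.128, 1.266, 1.117]
ft_force: [0.0, 1.2, 3.3]
grip_width: 0.166
pos [ 0.4657 -0.3668 -0.0062] yaw 83.26 tilt [-1.     -0.0025 -0.0073] travel [0.0008 0.0008 0.0007] dist 0.001 twist -0.002 grip 0.166 t 23.62 q [ 0.04  0.44  0.7   1.83 -0.33  0.99  2.34]
```

View pics/s6b.png

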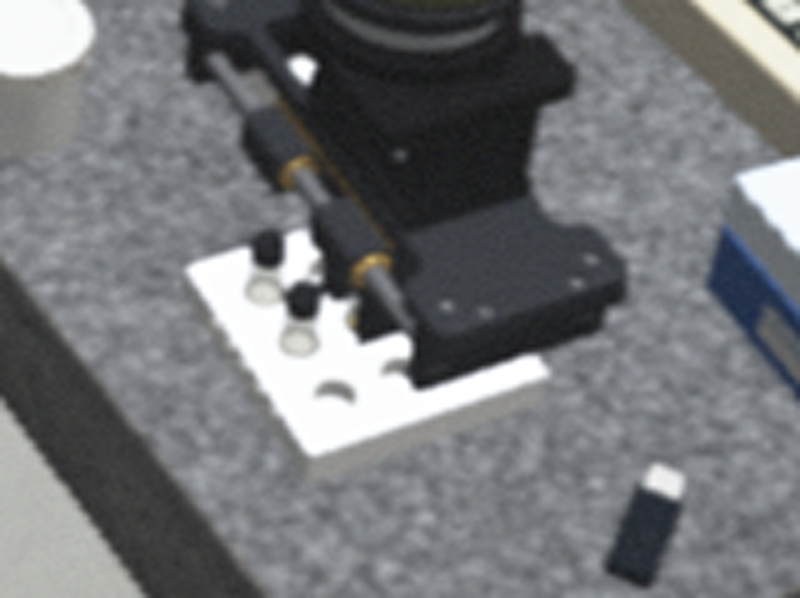

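```bash
python3 -m pendant '[{"travel":[-0.01,0,0],"twist":0},{"travel":[-0.025,0,0],"twist":0},{"travel":[-0.045,0,0],"twist":0},{"travel":[-0.065,0,0],"twist":0},{"travel":[-0.085,0,0],"twist":0},{"travel":[-0.105,0,0],"twist":0},{"travel":[-0.125,0,0],"twist":0},{"travel":[-0.145,0,0],"twist":0},{"travel":[-0.145,0,0],"twist":0},{"travel":[-0.145,0,0],"twist":0}]'
python3 - <<'E'
from h import *
im,C=snap("wrist","pics/l2.png"); plan([.4255,.098,.14],103.5)
E
```

```text
time: 24.92
position: [0.4652, -0.3653, 0.1383]
tool_rot: [-1.128, 1.266, 1.118]
ft_force: [0.3, -0.1, -0.1]
grip_width: 0.166
pos [ 0.4649 -0.3652  0.1379] yaw 83.27 tilt [-1.     -0.001  -0.0066] travel [-0.0052  0.0935  0.4553] dist 0.465 twist -0.353 grip 0.169 t 24.98 q [-0.04  0.27  0.77  1.7  -0.2   1.24  2.24]
```

View pics/l2.png

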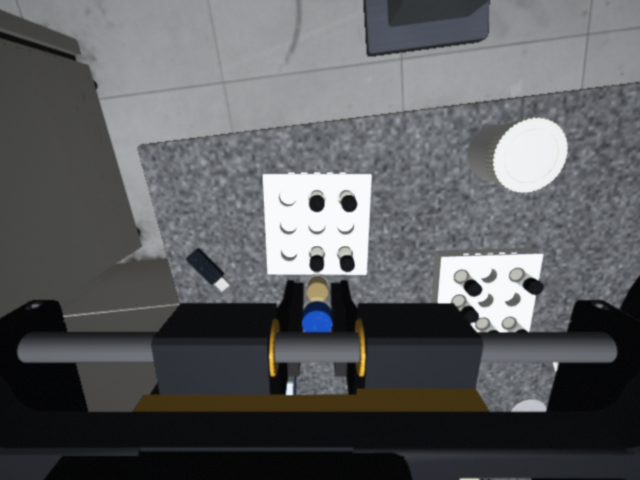

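```bash
python3 - <<'E'
from h import *
rs=[]
for f in ["tray3","tray4","p3"]:
    im=cv2.imread(f"pics/{f}.png");C=cam("wrist",np.load(f"pics/{f}.npz"))
    h=cv2.cvtColor(im,cv2.COLOR_BGR2HSV); m=((h[...,0]<8)|(h[...,0]>172))&(h[...,1]>180)&(h[...,2]>120)
    L=comps(im,m,300,3000); print(f,L)
    rs.append(ray(C,L[0][0]))
print(tri(rs))
plan([.431,.082,.14],103.5)
E
```

```text
tray3 [(array([563.01, 270.23]), array([549, 258,  29,  26, 556], dtype=int32))]
tray4 [(array([452.64, 268.77]), array([436, 255,  33,  28, 671], dtype=int32))]
p3 [(array([567.24, 289.97]), array([550, 274,  36,  32, 879], dtype=int32))]
[0.42133129 0.21515134 0.11299374]
pos [ 0.4649 -0.3652  0.1379] yaw 83.27 tilt [-1.     -0.001  -0.0066] travel [-0.0051  0.0861  0.4401] dist 0.448 twist -0.353 grip 0.169 t 24.98 q [-0.04  0.27  0.77  1.7  -0.2   1.24  2.24]
```

```bash
python3 -m pendant '[{"travel":[0,0.009,0.044],"twist":-0.04},{"travel":[-0.001,0.017,0.088],"twist":-0.08},{"travel":[-0.002,0.026,0.132],"twist":-0.12},{"travel":[-0.002,0.034,0.176],"twist":-0.16},{"travel":[-0.003,0.043,0.22],"twist":-0.2},{"travel":[-0.003,0.052,0.264],"twist":-0.24},{"travel":[-0.004,0.06,0.308],"twist":-0.28},{"travel":[-0.004,0.069,0.352],"twist":-0.32},{"travel":[-0.005,0.077,0.396],"twist":-0.353},{"travel":[-0.005,0.086,0.438],"twist":-0.353}]'
python3 -m pendant '[{"travel":[0,0,0],"twist":0},{"travel":[0,0,0],"twist":0},{"travel":[0,0,0],"twist":0}]'
python3 - <<'E'
from h import *
im,C=snap("wrist","pics/q1.png"); plan([.431,.08,.01],103.5)
print([a[1] for a in bays("q1")],blue("q1")[1])
E
```

```text
time: 26.22
position: [0.4301, 0.0813, 0.1391]
tool_rot: [-1.385, 1.095, 1.379]
ft_force: [0.1, 0.0, -0.8]
grip_width: 0.164
time: 26.6
position: [0.4301, 0.0799, 0.1388]
tool_rot: [-1.384, 1.097, 1.378]
ft_force: [-0.5, -0.6, -0.1]
grip_width: 0.163
pos [0.4302 0.08   0.139 ] yaw 103.39 tilt [-1.      0.0029 -0.0068] travel [ 0.129  -0.0012  0.0007] dist 0.129 twist -0.002 grip 0.167 t 26.65 q [-0.59 -0.11  0.32  2.03  0.04  1.23  1.52]
[array([0.44894974, 0.03333591, 0.003     ]), array([0.43315285, 0.09993241, 0.003     ])] [(array([262.39, 235.2 ]), array([254, 227,  18,  17, 236], dtype=int32)), (array([316.42, 319.08]), array([301, 303,  32,  30, 778], dtype=int32))]
```

View pics/q1.png

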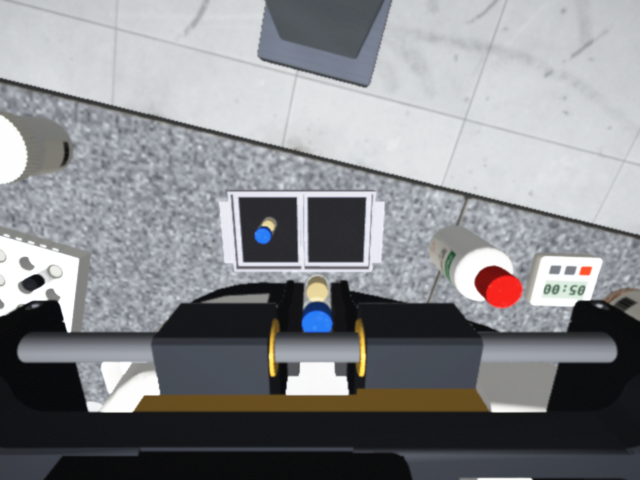

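Bay B lies under the tool and vial 1 stands at (262,235). Descending in stages.

```bash
python3 -m pendant '[{"travel":[0.025,-0.001,0],"twist":0},{"travel":[0.05,-0.001,0],"twist":0},{"travel":[0.075,-0.001,0],"twist":0},{"travel":[0.1,-0.001,0],"twist":0},{"travel":[0.12,-0.001,0],"twist":0},{"travel":[0.128,-0.001,0],"twist":0},{"travel":[0.128,-0.001,0],"twist":0},{"travel":[0.128,-0.001,0],"twist":0}]'
python3 - <<'E'
from h import *
im,C=snap("wrist","pics/q2.png"); plan([.431,.08,-.008],103.5)
im,C=snap("scene","pics/s7.png")
cv2.imwrite("pics/s7b.png",cv2.resize(im[140:300,200:400,::-1],None,fx=4,fy=3.7,interpolation=2))
E
```

```text
time: 27.65
position: [0.4318, 0.0793, 0.0118]
tool_rot: [-1.384, 1.095, 1.376]
ft_force: [-0.9, 0.4, 0.3]
grip_width: 0.165
pos [0.4318 0.0795 0.0118] yaw 103.38 tilt [-1.      0.0012 -0.0065] travel [0.0198 0.0006 0.0008] dist 0.02 twist -0.002 grip 0.164 t 27.7 q [-0.58  0.05  0.34  2.16 -0.01  0.94  1.57]
```

View pics/q2.png

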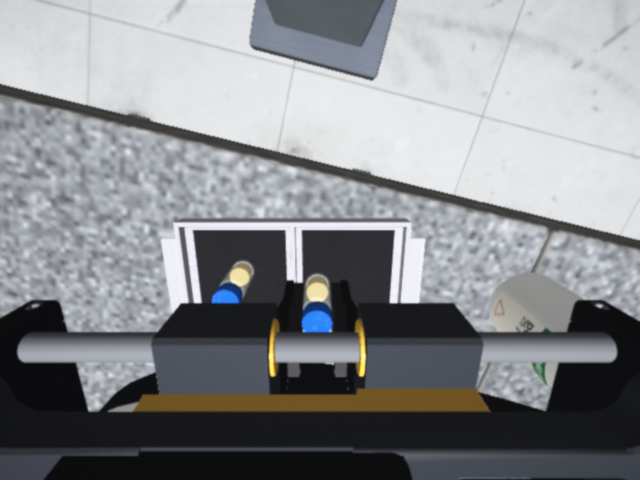

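View pics/s7b.png

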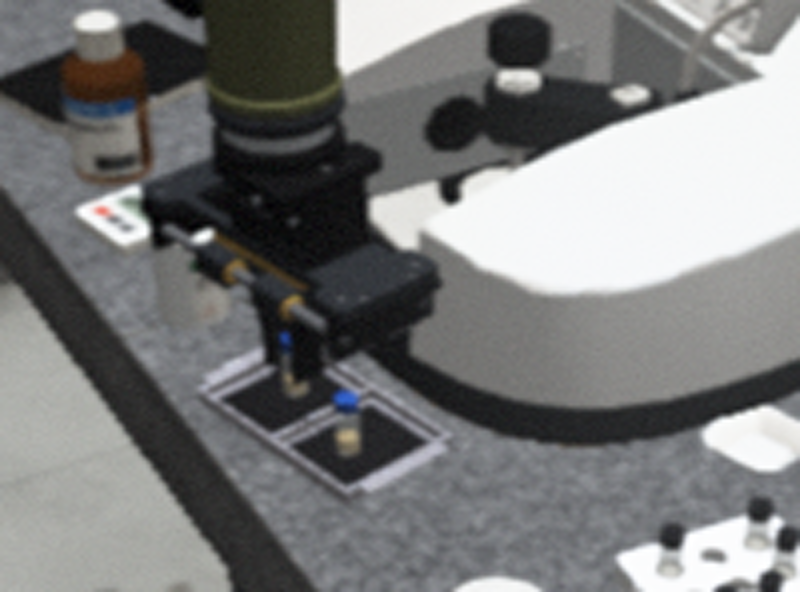

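```bash
python3 -m pendant '[{"travel":[0.006,0,0],"twist":0},{"travel":[0.012,0,0],"twist":0},{"travel":[0.018,0,0],"twist":0},{"travel":[0.02,0,0],"twist":0},{"travel":[0.02,0,0],"twist":0},{"travel":[0.02,0,0],"twist":0}]'
python3 -m pendant '[{"travel":[0.001,0,0],"twist":0},{"travel":[0.0015,0,0],"twist":0},{"travel":[0.0015,0,0],"twist":0}]'
```

```text
time: 28.5
position: [0.4319, 0.0794, -0.0081]
tool_rot: [-1.384, 1.095, 1.376]
ft_force: [0.2, 0.2, -0.6]
grip_width: 0.167
time: 28.88
position: [0.4322, 0.0795, -0.0093]
tool_rot: [-1.384, 1.094, 1.376]
ft_force: [-0.5, -0.2, 2.5]
grip_width: 0.17
```

Contact with the floor. Releasing and backing off.

```bash
python3 -m pendant '[{"travel":[0,0,0],"twist":0},{"travel":[0,0,0],"twist":0},{"travel":[0,0,0],"twist":0},{"travel":[0,0,0],"twist":0}]' -0.4
python3 -m pendant '[{"travel":[-0.02,0,0],"twist":0},{"travel":[-0.05,0,0],"twist":0},{"travel":[-0.09,0,0],"twist":0},{"travel":[-0.13,0,0],"twist":0},{"travel":[-0.16,0,0],"twist":0},{"travel":[-0.16,0,0],"twist":0},{"travel":[-0.16,0,0],"twist":0},{"travel":[-0.16,0,0],"twist":0}]'
python3 - <<'E'
from h import *
snap("wrist","pics/e1.png"); plan([.45,-.02,.15],103.5)
im,C=snap("scene","pics/s8.png")
cv2.imwrite("pics/s8b.png",cv2.resize(im[200:420,220:460,::-1],None,fx=3.2,fy=2.7,interpolation=2))
im,C=snap("side","pics/sd8.png")
cv2.imwrite("pics/sd8b.png",cv2.resize(im[180:340,220:420,::-1],None,fx=4,fy=3.7,interpolation=2))
E
```

```text
time: 29.38
position: [0.4321, 0.0794, -0.0094]
tool_rot: [-1.384, 1.094, 1.376]
ft_force: [-0.9, -0.0, -0.2]
grip_width: 0.299
time: 30.38
position: [0.431, 0.0801, 0.1492]
tool_rot: [-1.383, 1.097, 1.378]
ft_force: [-0.2, -0.1, 0.1]
grip_width: 0.3
pos [0.4311 0.0802 0.1493] yaw 103.38 tilt [-1.      0.0032 -0.0068] travel [ 0.      0.0048 -0.1018] dist 0.102 twist -0.002 grip 0.301 t 30.43 q [-0.59 -0.12  0.32  2.01  0.05  1.25  1.51]
```

View pics/e1.png

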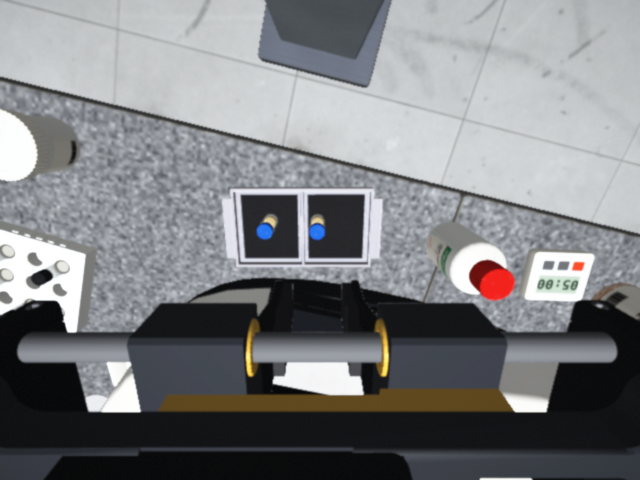

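View pics/s8b.png

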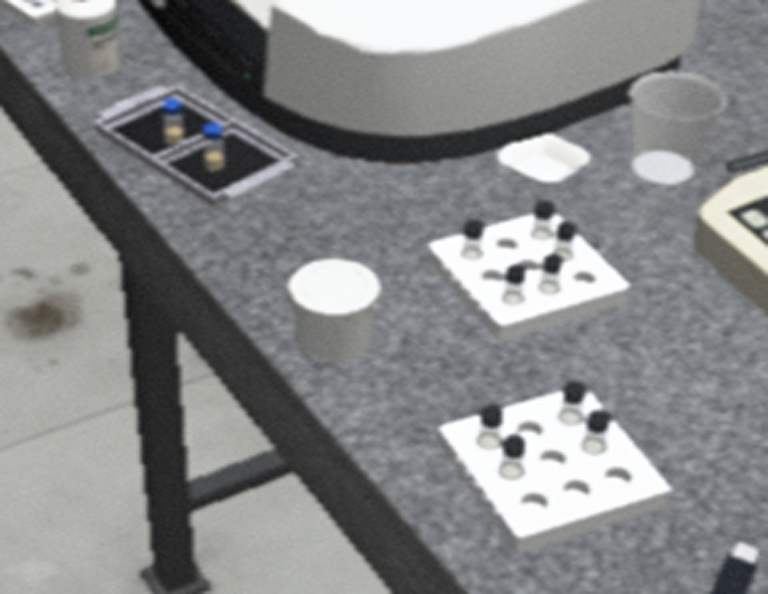

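View pics/sd8b.png

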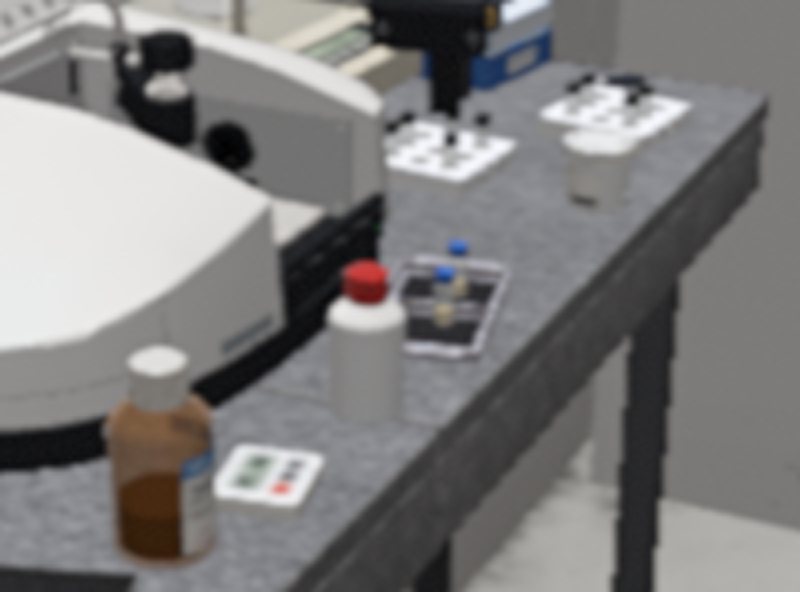

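```bash
python3 - <<'E'
from h import *
A=blue("e1");S=cam("scene")
a=bays("e1"); print([x[1].round(4) for x in a])
h=cv2.cvtColor(cv2.imread("pics/s8.png"),cv2.COLOR_BGR2HSV)
m=(h[...,0]>105)&(h[...,0]<130)&(h[...,1]>150)&(h[...,2]>60); m[:220]=0;m[260:]=0;m[:,:245]=0;m[:,310:]=0
L=comps(None,m,3,100)
u=np.array([np.cos(np.radians(13.5)),np.sin(np.radians(13.5))]);v=np.array([-u[1],u[0]]);t=np.array([.441,.0665])
for (c,s),(d,_) in zip(sorted(A[1],key=lambda q:-q[0][0]),sorted(L,key=lambda q:q[0][0])):
    p=onz(A[0],c,.043); w=tri([ray(A[0],c),ray(S,d)]); print("wrist",p.round(4),"local",(p[:2]-t)@u,(p[:2]-t)@v,"tri",w.round(4))
ctrl.close_job()
E
```

```text
[array([0.4489, 0.0332, 0.003 ]), array([0.4321, 0.1025, 0.003 ])]
wrist [0.4329 0.0801 0.043 ] local -0.0046689500265608775 0.015066020004707765 tri [0.4326 0.0804 0.0401]
wrist [0.444  0.0318 0.043 ] local -0.005137962393962905 -0.03443373235795767 tri [0.4426 0.0321 0.0428]
the job is handed in; nothing more can be done
```

I moved both blue-capped vials from rack_a to the tray and handed the job in at about 30.5 s of the 64 s allowed. The system reports no verdict, so the results below come from my own checks.

- **Final positions:** My last measurement, using the wrist and scene cameras together, puts the vials in the tray frame at about (-5, +15) mm and (-5, -34) mm, one in each bay. Their caps are at z of about 0.040 to 0.043 m, which matches vials standing on the floor. Both look upright in all three camera views, though I did not measure their tilt.
- **Other objects:** All nine black-capped vials, the bottles and the jar look undisturbed by eye; I did not measure their shifts. The gripper was open and about 15 cm above the tray at the end.
- **Missed first grasp:** My first grasp closed above the cap without moving the vial. Both camera views showed the fingertips about 32 mm short of the reported TCP, which disagrees with the description. I worked to the measured value from then on, and both grasps then held at the expected width.
- **Off-centre placement:** I set the second vial towards the divider, about 8 mm inside the 7 mm limit, to keep the gripper body clear of the white bottle.
- **Forces:** The largest wrist force I saw was about 10 N, when the first vial touched the tray floor.

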